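Weigh the plaster castings, clamp the sound ones, set aside the hollow ones

ROBOT

A 7-joint arm with a two-finger parallel gripper is mounted at the origin on a cart in front of the work surface, level with it; the furniture and walls round the work are solid. World frame = base frame: x ahead of the robot, y to its left, z up, the work surface at z = 0. Lengths are in m, angles in rad, forces in N, time in s.
With the tool pointing down it reaches from about 0.425 to 0.95 m from the base axis. Payload 4.7 kg.
Tool frame: the origin (TCP) lies midway between the tips of the shut fingers; the grasp point (between the pads) lies 19 mm behind it; z points along the fingers, x is the direction in which the jaws open and shut, and the axes are right-handed (so a half turn about z gives the same grasp; the last joint's range is limited). The gripper opens to 87 mm and grips with 3 to 60 N. Pads are 19 mm wide; open, the fingers measure 117 mm over their backs; the gripper's body (75 mm by 190 mm) begins 51 mm behind the grasp point.
Start: joints at [-1.2, 0.469, -0.049, 1.532, 0.024, 1.141, -0.082], TCP at [0.263, 0.622, 0.223] pointing down, gripper open.
Joint ranges: [-2.59, 2.59], [-0.33, 1.99], [-1.39, 1.29], [0.1, 2.45], [-1.04, 4.18], [0.21, 1.99], [-2.66, 2.66]. Speed limits (rad/s): [2.57, 2.57, 3.14, 3.14, 3.14, 3.14, 3.14].

INTERFACE

Orientations are given as a unit quaternion [w, x, y, z].
In Python, from station import observe, snapshot, calibration, sign_off, silhouettes, place_of gives the robot as it stands.
- The arm moves only by the tool servo_tool, never from a script. Its argument "deltas" is text: rows parted by semicolons, each of 6 numbers parted by spaces: the shift along the tool's x, y, z in m, then the turn, a rotation vector about the tool's x, y, z in rad. In form: x y z ax ay az; .... A call has 1 to 10 rows; each row is the pose to reach, as a shift and turn from the pose commanded when the call began, along the tool's axes at that moment; what a row does not reach only later rows make up. A row lasts 1/10 s, in which the tool goes at most 50 mm and 8.59 degrees, less where a joint would pass 70% of its speed; a pose out of reach is approached as far as the arm can. A call with a gripper value outside its range is refused whole. "claw" is the closure, from 0 (fully open) to 1 (shut), set as the call begins (left out, the last holds). The fingers move at their own pace and stop on an object; "force" is the grip in N (left out, the last holds). Time passes only in rows, so rows that repeat a pose let the fingers close. It gives the time, the measured TCP pose, the force and the opening at its end, in the units of the state.
- observe(): the state, without advancing time (a new reading comes with each control period).
- snapshot(name): name is "scene" or "top" or "wrist"; returns the picture (400x640x3 uint8, blue, green, red); there is no depth.
- calibration(name): a dict with "fx", "fy", "cx", "cy" (pixels), "k1" (the pictures are not rectified: a ray, as slopes to the right and down, at radius r is drawn at 1 + k1 r^2 times it, then the intrinsics apply), "rvec" (rotation vector, rad) and "tvec" (3), from world to camera coordinates, as OpenCV has them. Camera axes: x right, y down, z forward; pixel columns grow to the right and rows downward; lengths in m; the calibration is good to about 2 mm. A picture is of the moment at which its call begins: read the wrist's pose just before it. calibration takes no time and is no camera call; for the wrist camera it gives the pose at the moment of the call.
- sign_off(): hands the job in, once; it reports no verdict.
Trained networks look in the newest picture that a camera, given by its name, has taken for a name from the list of things; names that differ only in an ending like _2 or _b are one class to them, and where a whole thing is asked for, a point or a joint stands for the part that bears it (a point fixed in the world has none). Each returns a list of dicts, best first, with "confidence" (0 to 1); they miss things now and then, are a little off and sometimes report something else, mostly with a low value. They report only what shows in the picture. A call takes as long as a camera call. They do not tell look-alikes from the thing itself.
- silhouettes(camera, target): "pixels" (400x640 bool, what is visible of it) and "location" ([column, row] in pixels, amid what is visible of it).
- place_of(camera, target): "location" ([column, row] in pixels: a listed point, or the origin of a listed thing).
The state is a dict: "time": time; "joint_positions": joint angles; "joint_velocities": joint speeds; "effort": joint torques, N m; "position": TCP position; "ee_rot": TCP orientation; "contact_force": force on the tool from outside, world axes, zero at the start; "wrist_torque": the same for the moment, N m; "width": finger opening in m.
Only numpy, scipy, OpenCV 4.12 (cv2) and the standard library are available. Lean on these libraries where they do the work, as an engineer would, in place of code of your own. Each camera call takes 0.05 s, during which the arm holds its last target.

TASK

Take the two plaster pier castings out of the drying rack one at a time and weigh each by standing it on the empty pan of the balance and letting go: a sound casting outweighs the brass counterpoise and its pan sinks, a hollow one leaves its pan up. Stand hollow castings in the wooden tray, and stand sound ones on the bed of the clamping jig, lengthwise between the fence and the stop (side by side if both are sound); if the jig holds any, then slide the stop up snug so that they sit against the fence and lay its cam lever fully over to lock it. Plaster chips, so never tip a casting over, and do not knock the jar and bottles standing about.

Things in the scene. Friction and masses are not known exactly. Their poses are not given: they have to be found in the camera images.
- casting_a_mid (a point): centre of one of two look-alike white plaster gate piers, 66 long (x) x 36 thick (y) x 80 mm high (z), 40 mm above its foot. Foot and cap 66 x 36; shaft from 13 to 61 mm up 60 x 30; above 70 mm the top slopes in, no grip. Weighs 99 to 221 g, unseen, independently of the other. Starts upright in an outer slot of the rack, x along the slot
- casting_b_mid (a point): centre of one of two look-alike white plaster gate piers, 66 long (x) x 36 thick (y) x 80 mm high (z), 40 mm above its foot. Foot and cap 66 x 36; shaft from 13 to 61 mm up 60 x 30; above 70 mm the top slopes in, no grip. Weighs 99 to 221 g, unseen, independently of the other. Starts upright in an outer slot of the rack, x along the slot
- casting_a: the casting of casting_a_mid; origin at the centre of its underside
- casting_b: the casting of casting_b_mid; origin at the centre of its underside
- drying_rack: plywood rack, fixed: base 110 (x) x 156 (y) x 10 mm, origin under its centre. Four dividers, 6 mm thick, 56 mm long in x, up to z = 82 mm, leave three slots 44 mm wide at y = -50, 0, 50 mm, open at both x ends. Castings stand on its base; there is finger room only at a casting's two ends, none beside its faces
- work_pan_top (a point): centre of the top of the empty aluminium pan, 110 mm across, the left one seen from the robot. Moves with the pan: 82 mm over the bench when level, 14 mm higher when empty, 14 mm lower when fully sunk. The pan stays level, weighs the same wherever the load stands, and yields to a light push
- work_pan: that pan, origin at its pivot 26 mm below its top
- beam (a joint): tilt of the balance beam, rad: 0 work pan fully up (empty, at the start), 0.12 level, 0.24 work pan fully down. The other pan carries a brass counterpoise, 150 g, fixed to it. Damped: swings over in 1 to 3 s; 10 g difference sends it to its stop. A needle shows the tilt on a white plate between the pans (top 143 mm over the bench)
- balance: grey two-pan balance, fixed: base 84 (x) x 272 (y) mm, origin under its centre, beam along y, work pan at y = +115 mm, counterpoise pan at y = -115 mm with the counterpoise, 33 mm across, 38 mm high, at its centre
- tray_in (a point): centre of the inner floor of the low wooden tray, fixed; floor 5 mm over the bench, inside 110 (x) x 190 (y) mm, walls 5 mm thick, 27 mm above the floor. There is room for two castings side by side, at y = -45 and 45 mm with their length along x
- tray: the same tray, origin under its centre on the bench
- jig: clamping jig, fixed: base 230 (x) x 150 (y) x 12 mm, origin under its centre, x along the rail from stop to fence. Fence face at x = 95 mm; fence and jaw 140 mm wide, up to z = 83 mm, at most 86 mm apart: no finger room at a casting's ends. Clamped castings lie with their length along x, centre at x = 62 mm; two fit at y = -36 and 36 mm
- jig_bed: cork bed between fence and stop, 88 (x) x 144 (y) mm, its top 15 mm over the bench, origin under its centre, 12 mm over the bench
- stop (a joint): slide of the stop towards the fence, m: jaw face at jig x = 9 mm + this value; starts at 0 to 0.006, 0.020 is snug on castings that touch the fence, travel ends at 0.030. Slides at about 1.2 N while the lever is up, and pushes castings along
- cam_lever (a joint): cam lever on the stop, hinged about an axis along the rail, rad: 0 upright, free (starts at 0 to 0.25); 1.57 laid over to the jig's +y side, locked. Stays where it is left; the cam bites from about 0.7 on and takes about 10 N at the grip
- lever_grip (a point): middle of the lever's black grip, 66 mm from its pivot; 14 mm thick along the rail, 18 mm wide, 36 mm long. The pivot is 74 mm over the bench, on the jig's centre line at jig x = -45 mm + the stop's value
- jar_bronze_mid (a point): centre of a loose brown paint jar with a black lid, 48 mm across, 66 mm high; leave it alone
- paint_slate_mid (a point): centre of a loose dark blue paint bottle, 38 mm across, 109 mm high; leave it alone
- ink_dropper_mid (a point): centre of a loose brown dropper bottle, 34 mm across, 96 mm high; leave it alone
Mind the look-alikes: they are no part of the job. What is shaped like the casting_b but red or turquoise is not meant.

How it is judged:
By the outcome, as a careful person would: the job done as asked, in the order asked, and still so for the second after the job is handed in, with the robot touching nothing.
It also fails if it takes over 72 s, if anything falls off the work surface, if the arm or the gripper's body presses on something with over 40 N, if the wrist force passes 120 N, or if a joint passes its speed limit or range.

## Working session

There is one attempt and no reset: what is moved stays moved. The work goes in short steps, Python scripts to look and compute and a tool call to move; the robot and the scene stay as the last step left them, time stands still between calls to the robot, and variables do not carry over. Pictures are saved under pics/ and viewed, and the job is handed in when it is done.

Besides the shell and the picture viewer there is one more tool, called after "Call:" by a JSON object that holds its "name" and its "arguments", one argument or row to a line. servo_tool: Moves the arm, as the interface text tells. Its arguments: {"type":"object","properties":{"deltas":{"type":"string"},"claw":{"type":"number"},"force":{"type":"number"}},"required":["deltas"]}

```bash
ls; mkdir -p pics
python3 - <<'E'
from station import *
import cv2
s=observe()
for k,v in s.items(): print(k,v)
for n in ["scene","top"]:
    im=snapshot(n); cv2.imwrite(f"pics/{n}0.png",im)
    print(n,calibration(n))
E
```

```text
pics
time 0.0
joint_positions [-1.19990596  0.46944814 -0.04858018  1.53372711  0.02409556  1.14097255
 -0.08229905]
joint_velocities [ 0.00047508  0.00052108 -0.00075567  0.00099049 -0.002968   -0.00086556
 -0.00038907]
effort [-1.31339641e-05 -5.07960463e+01 -8.07574927e-02 -2.36163354e+01
 -6.12873025e-02  3.76829412e-02  1.84495675e-04]
position [0.26248742 0.62120933 0.22148082]
ee_rot [ 5.75187371e-04  8.33428782e-01  5.52625999e-01 -7.99438757e-04]
contact_force [ 0.96047643  0.13088577 -0.69458771]
wrist_torque [-0.04638668 -0.01757356  0.05587347]
width 0.0868664606013164
scene {'fx': 473.9632479568955, 'fy': 473.9632479568955, 'cx': 319.79689559716803, 'cy': 199.36259595825135, 'k1': -0.09069395840274923, 'rvec': array([ 1.92152092, -0.81436361,  0.52425573]), 'tvec': array([-0.29416597,  0.32156869,  1.25348928])}
top {'fx': 379.74360232355735, 'fy': 379.74360232355735, 'cx': 316.20908067497345, 'cy': 194.80358282701982, 'k1': -0.062243460848177175, 'rvec': array([ 2.17450119, -2.13385904,  0.11786297]), 'tvec': array([0.15853897, 0.61888345, 1.24047628])}
```

View pics/scene0.png

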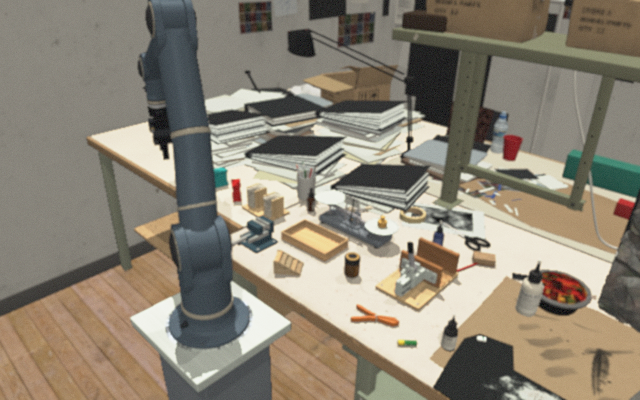

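View pics/top0.png

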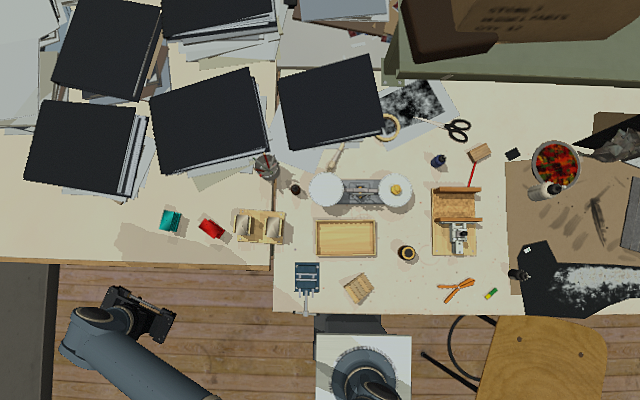

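```bash
cat > h.py <<'E'
import numpy as np, cv2
from station import *
from scipy.spatial.transform import Rotation as R
def cal(n):
    c=calibration(n); K=np.array([[c['fx'],0,c['cx']],[0,c['fy'],c['cy']],[0,0,1.]]); 
    return K,np.array([c['k1'],0,0,0,0.]),np.array(c['rvec']),np.array(c['tvec'])
def ray(n,uv,c=None):
    K,d,r,t=c or cal(n)
    p=cv2.undistortPoints(np.array(uv,float).reshape(-1,1,2),K,d)[:,0]
    Rm=cv2.Rodrigues(r)[0]; o=-Rm.T@t
    return o,np.c_[p,np.ones(len(p))]@Rm
def atz(n,uv,z,c=None):
    o,d=ray(n,uv,c); return o+d*((z-o[2])/d[:,2])[:,None]
def proj(n,P,c=None):
    K,d,r,t=c or cal(n); return cv2.projectPoints(np.array(P,float).reshape(-1,3),r,t,K,d)[0][:,0]
def tri(obs):
    # obs list of (o,d)
    A=0;b=0
    for o,d in obs:
        d=d/np.linalg.norm(d); M=np.eye(3)-np.outer(d,d); A=A+M; b=b+M@o
    return np.linalg.solve(A,b)
E
python3 - <<'E'
from h import *
Z={'casting_a_mid':.05,'work_pan_top':.096,'tray_in':.005,'jig':0,'jig_bed':.012,'lever_grip':.14,'drying_rack':0,'balance':0,'jar_bronze_mid':.033,'paint_slate_mid':.0545,'ink_dropper_mid':.048,'tray':0,'casting_a':.01}
for cam in ["top","scene"]:
    im=snapshot(cam); c=cal(cam)
    for n,z in Z.items():
        for q in place_of(cam,n)[:4]:
            print(cam,n,np.round(q['location'],1),round(q['confidence'],2),np.round(atz(cam,[q['location']],z,c)[0],4))
print(observe()['time'])
im=snapshot('top'); cv2.imwrite('pics/t1.png',cv2.resize(im[140:320,140:340],None,fx=4,fy=4,interpolation=cv2.INTER_CUBIC)[:600,:800])
cv2.imwrite('pics/t2.png',cv2.resize(im[140:290,300:500],None,fx=4,fy=4,interpolation=cv2.INTER_CUBIC)[:600,:800])
E
```

```text
top casting_a_mid [242.3 224.8] 0.8 [0.5096 0.4134 0.05  ]
top work_pan_top [345.  237.4] 0.39 [0.4744 0.0755 0.096 ]
top tray_in [453.8 222.4] 0.66 [ 0.5328 -0.3048  0.005 ]
top jig [450.  222.6] 0.81 [ 0.5321 -0.2932  0.    ]
top jig_bed [448.8 204.1] 0.76 [ 0.5951 -0.2863  0.012 ]
top jig_bed [243.1 222.3] 0.26 [0.5196 0.4188 0.012 ]
top lever_grip [466.9 235.8] 0.62 [ 0.4849 -0.2972  0.14  ]
top drying_rack [261.8 228.3] 0.65 [0.5008 0.3556 0.    ]
top balance [358.5 193. ] 0.83 [0.6294 0.0241 0.    ]
top balance [262.7 224.3] 0.58 [0.5146 0.353  0.    ]
top jar_bronze_mid [407.7 255.5] 0.8 [ 0.4187 -0.1379  0.033 ]
top paint_slate_mid [439.8 156.2] 0.73 [ 0.7528 -0.245   0.0545]
top ink_dropper_mid [295.1 190.7] 0.53 [0.6271 0.241  0.048 ]
top tray [344.6 236.9] 0.65 [0.477  0.0706 0.    ]
top casting_a [170.5 223. ] 0.88 [0.5118 0.6722 0.01  ]
top casting_a [244.2 225.3] 0.81 [0.5095 0.415  0.01  ]
top casting_a [271.2 226.2] 0.8 [0.5084 0.3221 0.01  ]
top casting_a [212.7 232.2] 0.73 [0.4836 0.5228 0.01  ]
scene casting_a_mid [257.4 191.4] 0.49 [0.5269 0.4264 0.05  ]
scene wor
[... 482 characters left out ...]
[269.7 209.3] 0.96 [0.5247 0.354  0.    ]
scene balance [356.1 231.4] 0.83 [ 0.6337  0.0166 -0.    ]
scene balance [411.9 247.2] 0.39 [ 0.6878 -0.1829  0.    ]
scene jar_bronze_mid [351.3 263.6] 0.58 [ 0.4319 -0.1282  0.033 ]
scene paint_slate_mid [442.  234.4] 0.48 [ 0.7497 -0.2541  0.0545]
scene ink_dropper_mid [312.1 199.8] 0.55 [0.6303 0.2314 0.048 ]
scene tray [313.  240.3] 0.78 [0.4829 0.0831 0.    ]
scene tray [411.1 246.8] 0.58 [ 0.688  -0.1796  0.    ]
scene casting_a [236.1 197.2] 0.71 [0.4843 0.5088 0.01  ]
scene casting_a [221.4 188.2] 0.68 [0.4913 0.6161 0.01  ]
scene casting_a [259.2 200.5] 0.5 [0.5312 0.4231 0.01  ]
scene casting_a [272.  213.2] 0.49 [0.4986 0.311  0.01  ]
1.5
```

View pics/t1.png

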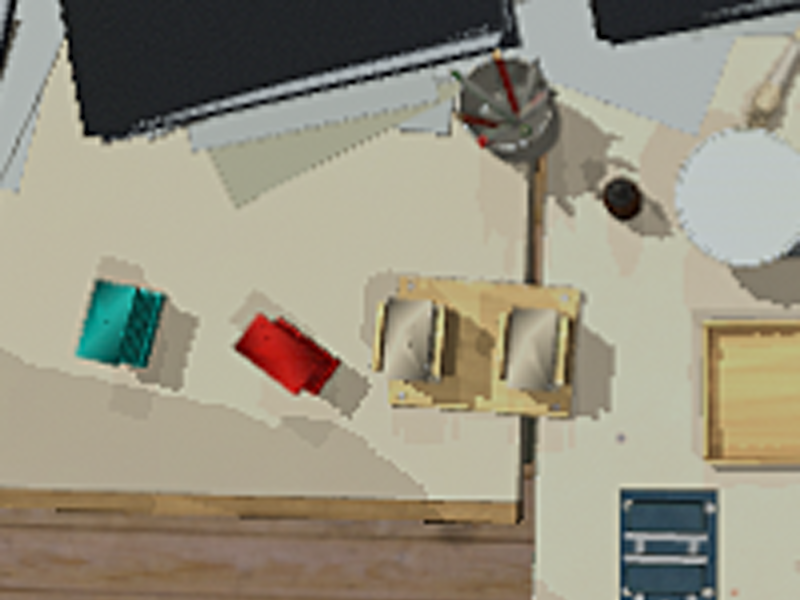

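View pics/t2.png

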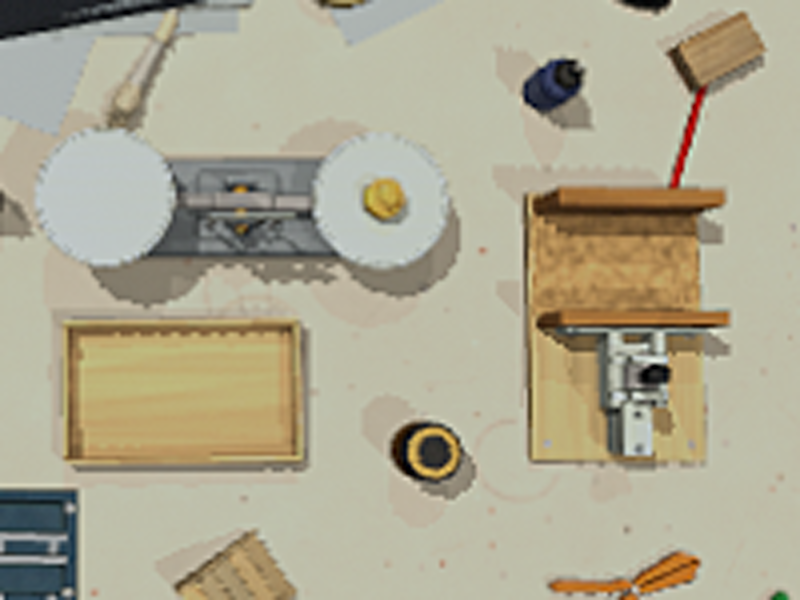

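Run:
```python
from h import *
c=cal('top')
def crop1(p): return [140+p[0]/4-.375,140+p[1]/4-.375]
def crop2(p): return [300+p[0]/4-.375,140+p[1]/4-.375]
def rep(nm,pts,z,f):
    P=atz('top',[f(p) for p in pts],z,c)
    print(nm,np.round(P[:,:2],4).tolist(),'mean',np.round(P.mean(0),4))
    for i in range(4):
        d=P[(i+1)%4]-P[i]; print('   ',round(float(np.hypot(*d[:2])),4),round(float(np.degrees(np.arctan2(d[1],d[0]))),1))
# order: far-left, far-right, near-right, near-left
rep('rack base',[(397,277),(580,290),(573,417),(392,402)],.01,crop1)
rep('tray outer top',[(63,322),(304,320),(308,467),(68,467)],.032,crop2)
rep('jig base',[(529,195),(722,208),(706,462),(531,462)],.012,crop2)
rep('pan',[(37,197),(106,130),(177,197),(106,264)],.096,crop2)
print(cal('top'), -cv2.Rodrigues(c[2])[0].T@c[3])
im=snapshot('wrist'); cv2.imwrite('pics/w0.png',im); print(calibration('wrist'))
im=snapshot('scene'); cv2.imwrite('pics/s1.png',cv2.resize(im[160:310,210:410],None,fx=4,fy=4,interpolation=cv2.INTER_CUBIC))
cv2.imwrite('pics/s2.png',cv2.resize(im[200:330,330:500],None,fx=4,fy=4,interpolation=cv2.INTER_CUBIC))
```

```text
rack base [[0.5655, 0.4357], [0.5574, 0.2776], [0.4493, 0.2805], [0.4586, 0.4355]] mean [0.5077 0.3573 0.01  ]
    0.1583 -92.9
    0.1082 178.5
    0.1553 86.6
    0.107 0.1
tray outer top [[0.5309, 0.1714], [0.5362, -0.0308], [0.4141, -0.0345], [0.4105, 0.1649]] mean [0.4729 0.0677 0.032 ]
    0.2023 -88.5
    0.1222 -178.3
    0.1994 91.0
    0.1206 3.1
jig base [[0.6486, -0.2284], [0.6404, -0.3973], [0.4223, -0.3773], [0.4204, -0.2268]] mean [ 0.5329 -0.3074  0.012 ]
    0.1691 -92.8
    0.219 174.7
    0.1505 90.7
    0.2282 -0.4
pan [[0.6276, 0.1935], [0.6833, 0.1388], [0.6296, 0.0808], [0.5745, 0.1371]] mean [0.6287 0.1376 0.096 ]
    0.078 -44.4
    0.079 -132.8
    0.0788 134.4
    0.0775 46.7
(array([[379.74360232,   0.        , 316.20908067],
       [  0.        , 379.74360232, 194.80358283],
       [  0.        ,   0.        ,   1.        ]]), array([-0.06224346,  0.        ,  0.        ,  0.        ,  0.        ]), array([ 2.17450119, -2.13385904,  0.11786297]), array([0.15853897, 0.61888345, 1.24047628])) [0.46259536 0.15480548 1.30727714]
{'fx': 280.42013876541864, 'fy': 280.42013876541864, 'cx': 320.50269816074166, 'cy': 199.59664272321206, 'k1': 0.001350243153424965, 'rvec': array([-2.39370672, -1.5868495 , -0.24814644]), 'tvec': array([-0.67496154, -0.03784132,  0.39248591])}
```

View pics/s1.png

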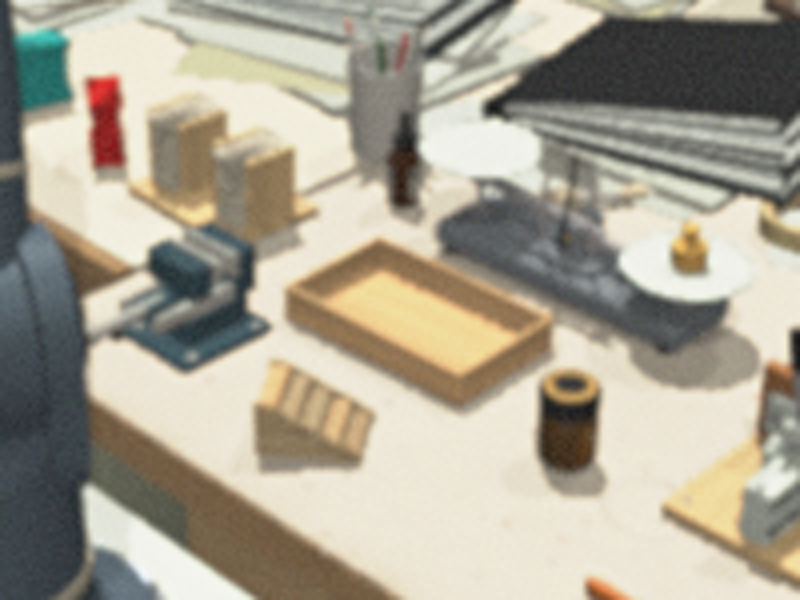

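View pics/s2.png

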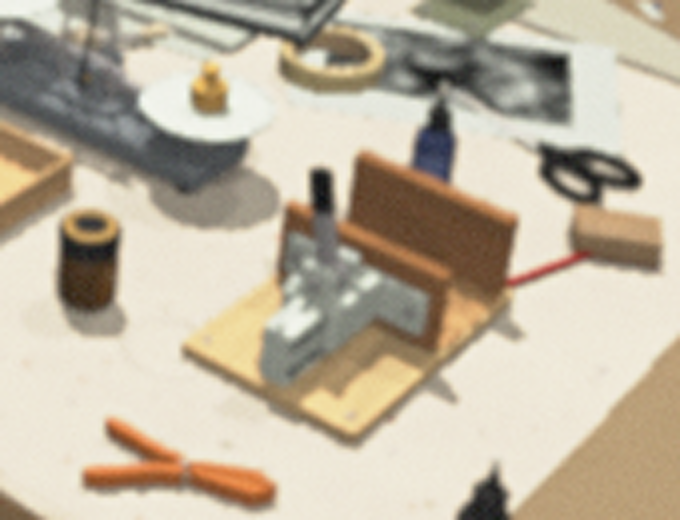

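View pics/w0.png

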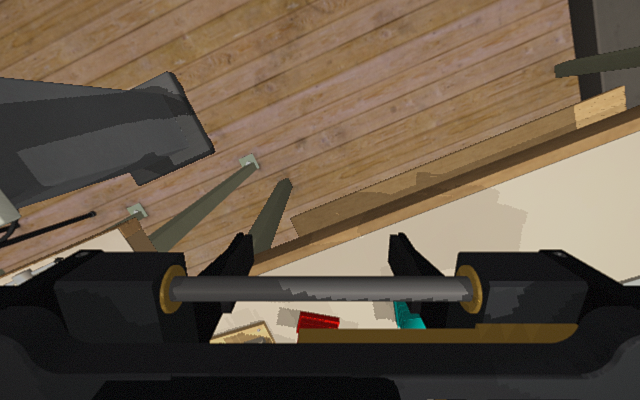

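```bash
cat >> h.py <<'E'
def pose():
    s=observe(); q=s['ee_rot']; return np.array(s['position']),R.from_quat([q[1],q[2],q[3],q[0]]),s
def rot(yaw_deg):
    # tool down, jaw axis at yaw
    a=np.radians(yaw_deg); x=np.array([np.cos(a),np.sin(a),0]); z=np.array([0,0,-1.]); y=np.cross(z,x)
    return R.from_matrix(np.c_[x,y,z])
def delta(P,yaw=None,p0=None,R0=None):
    p,r,s=pose()
    if p0 is not None: p=np.array(p0)
    if R0 is not None: r=R0
    d=r.inv().apply(np.array(P)-p)
    w=(r.inv()*rot(yaw)).as_rotvec() if yaw is not None else np.zeros(3)
    n=max(np.linalg.norm(d)/.05,np.linalg.norm(w)/.15)
    print('delta',np.round(d,4),np.round(w,4),'rows>=%.1f'%n)
def st():
    p,r,s=pose(); x=r.apply([1,0,0]); z=r.apply([0,0,1])
    print('t',round(s['time'],2),'p',np.round(p,4),'yaw',round(float(np.degrees(np.arctan2(x[1],x[0]))),2),'z',np.round(z,3),'F',np.round(s['contact_force'],2),'w',round(s['width'],4))
E
python3 - <<'E'
from h import *
st()
c=cal('wrist'); p,r,s=pose(); Rm=cv2.Rodrigues(c[2])[0]; o=-Rm.T@c[3]
print('cam in tool',r.inv().apply(o-p),'\ncam axes in tool\n',np.round(r.inv().as_matrix()@Rm.T,3))
delta([0.508,0.357,0.25],-2.5)
E
```

```text
t 1.65 p [0.2627 0.6218 0.2226] yaw 67.09 z [-0.  0. -1.] F [-0.01 -0.62  0.31] w 0.0873
cam in tool [ 1.37796568e-04 -8.37758829e-02 -1.62430649e-01] 
cam axes in tool
 [[ 1.    -0.    -0.   ]
 [ 0.     0.952  0.306]
 [ 0.    -0.306  0.952]]
delta [-0.1484  0.3291 -0.0275] [-1.0000e-04  0.0000e+00  1.2147e+00] rows>=8.1
```

Call:
{"name": "servo_tool", "arguments": {
  "deltas": "-0.148 0.329 -0.0275 0 0 1.215;-0.148 0.329 -0.0275 0 0 1.215;-0.148 0.329 -0.0275 0 0 1.215;-0.148 0.329 -0.0275 0 0 1.215;-0.148 0.329 -0.0275 0 0 1.215;-0.148 0.329 -0.0275 0 0 1.215;-0.148 0.329 -0.0275 0 0 1.215;-0.148 0.329 -0.0275 0 0 1.215;-0.148 0.329 -0.0275 0 0 1.215;-0.148 0.329 -0.0275 0 0 1.215",
  "claw": 0,
  "force": 25
}}

```text
time: 2.65
position: [0.5071, 0.3587, 0.2499]
ee_rot: [-0.0, 1.0, -0.02, -0.0]
contact_force: [-0.4, -0.3, -0.0]
width: 0.087
```

Run:
```python
from h import *
st(); c=cal('wrist'); im=snapshot('wrist'); cv2.imwrite('pics/w1.png',im); st()
for n,z in [('casting_a_mid',.05),('casting_a',.01),('drying_rack',0)]:
    for q in place_of('wrist',n)[:3]:
        print(n,np.round(q['location'],1),round(q['confidence'],2),np.round(atz('wrist',[q['location']],z,c)[0],4))
```

```text
t 2.65 p [0.5071 0.3587 0.2499] yaw -2.28 z [-0.001  0.001 -1.   ] F [-0.44 -0.35 -0.03] w 0.087
t 2.7 p [0.5065 0.3594 0.2497] yaw -2.19 z [-0.001  0.001 -1.   ] F [-0.81 -0.24  0.02] w 0.0869
casting_a_mid [319.3 141.3] 0.79 [0.508  0.4046 0.05  ]
casting_a [315.6 205. ] 0.76 [0.4981 0.3056 0.01  ]
casting_a [320.1 136.7] 0.58 [0.509  0.4067 0.01  ]
casting_a [308.2  49. ] 0.56 [0.4982 0.5176 0.01  ]
drying_rack [321.5 170.2] 0.78 [0.509  0.3567 0.    ]
drying_rack [310.8 330.5] 0.58 [0.4781 0.062  0.    ]
drying_rack [323.  214.4] 0.43 [0.5086 0.2862 0.    ]
```

View pics/w1.png

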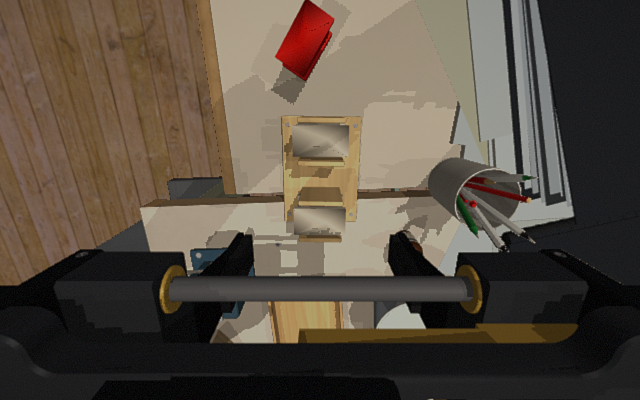

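Run:
```python
from h import *
im=cv2.imread('pics/w1.png'); cv2.imwrite('pics/w1c.png',cv2.resize(im[105:250,260:380],None,fx=4.1,fy=4.1,interpolation=cv2.INTER_CUBIC))
```

```text
(no output)
```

View pics/w1c.png

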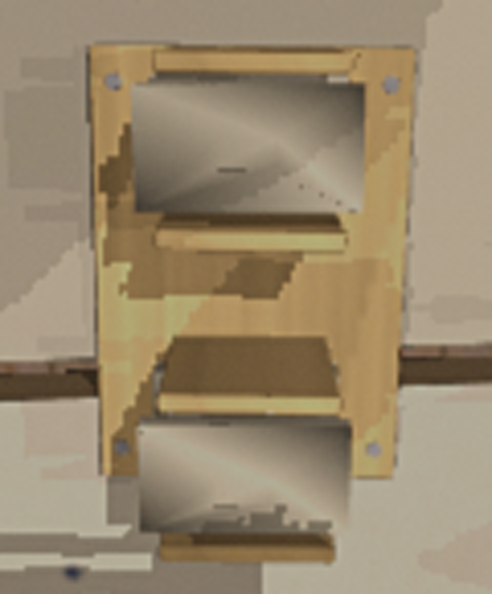

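Run:
```python
from h import *
from scipy.optimize import least_squares
c=cal('wrist')
f=lambda p:[260+(p[0]+.5)/4.1-.5,105+(p[1]+.5)/4.1-.5]
L=np.array([[-.055,.078,.01],[.055,.078,.01],[.055,-.078,.01],[-.055,-.078,.01]])
uv=np.array([f(p) for p in [(90,45),(415,47),(395,476),(102,474)]])
def W(v,L): 
    a=v[2]; return np.c_[v[0]+L[:,0]*np.cos(a)-L[:,1]*np.sin(a),v[1]+L[:,0]*np.sin(a)+L[:,1]*np.cos(a),L[:,2]]
s=least_squares(lambda v:(proj('wrist',W(v,L),c)-uv).ravel(),[.508,.357,0])
print('rack',s.x[:2],np.degrees(s.x[2]),'res',s.fun.round(1))
for nm,pts in [('c1',[(133,85),(363,85),(364,212),(136,212)]),('c2',[(138,422),(350,422),(350,532),(140,530)])]:
    P=atz('wrist',[f(p) for p in pts],.08,c); print(nm,P.round(4)[:,:2].tolist(),P.mean(0).round(4))
    u=np.array([f(p) for p in pts])
    Lc=np.array([[-.033,.018,.08],[.033,.018,.08],[.033,-.018,.08],[-.033,-.018,.08]])
    q=least_squares(lambda v:(proj('wrist',W(v,Lc),c)-u).ravel(),[.508,.4 if nm=='c1' else .3,0])
    print(nm,q.x[:2].round(4),np.degrees(q.x[2]).round(2),q.fun.round(1))
a=s.x[2]; 
for y in(-.05,0.05): print('slot',y,(s.x[0]-y*np.sin(a)).round(4),(s.x[1]+y*np.cos(a)).round(4))
st()
```

```text
rack [0.50747475 0.35774457] -2.728342263171573 res [-0.4 -0.4  0.4 -0.3 -0.1  0.5  0.2  0.4]
c1 [[0.4774, 0.4275], [0.5416, 0.425], [0.5416, 0.3894], [0.4757, 0.392]] [0.5091 0.4085 0.08  ]
c1 [0.5091 0.4084] -2.06 [-0.6 -0.1  0.9 -0.3 -0.2  0.1 -0.2  0.3]
c2 [[0.4718, 0.3277], [0.5367, 0.3252], [0.5363, 0.2883], [0.47, 0.2916]] [0.5037 0.3082 0.08  ]
c2 [0.5037 0.3082] -2.35 [-0.3  0.1  0.5  0.2 -0.3 -0.4  0.   0. ]
slot -0.05 0.5051 0.3078
slot 0.05 0.5099 0.4077
t 2.85 p [0.5067 0.3592 0.2498] yaw -2.25 z [-0.001  0.    -1.   ] F [-0.99 -0.25  0.54] w 0.087
```

Run:
```python
from h import *
delta([.504,.308,.15],-2.5); delta([.504,.308,.029],-2.5)
```

```text
delta [-0.0006  0.0513  0.0998] [-0.0005  0.0009  0.0043] rows>=2.2
delta [-0.0005  0.0514  0.2208] [-0.0005  0.0009  0.0043] rows>=4.5
```

Call:
{"name": "servo_tool", "arguments": {
  "deltas": "-0.0005 0.025 0.04 0 0 0.004;-0.0005 0.0513 0.08 0 0 0.004;-0.0005 0.0513 0.115 0 0 0.004;-0.0005 0.0513 0.15 0 0 0.004;-0.0005 0.0513 0.18 0 0 0.004;-0.0005 0.0513 0.205 0 0 0.004;-0.0005 0.0513 0.22 0 0 0.004;-0.0005 0.0513 0.22 0 0 0.004;-0.0005 0.0513 0.22 0 0 0.004"
}}

```text
time: 3.75
position: [0.5058, 0.3069, 0.0307]
ee_rot: [-0.0, 1.0, -0.024, 0.0]
contact_force: [-0.5, -0.2, 1.2]
width: 0.0872
```

Call:
{"name": "servo_tool", "arguments": {
  "deltas": "0 0 0 0 0 0;0 0 0 0 0 0;0 0 0 0 0 0;0 0 0 0 0 0",
  "claw": 1,
  "force": 25
}}

```text
time: 4.15
position: [0.505, 0.3066, 0.0307]
ee_rot: [-0.0, 1.0, -0.024, -0.0]
contact_force: [-2.2, 0.6, 4.3]
width: 0.0657
```

Run:
```python
from h import *
st(); cv2.imwrite('pics/w2.png',snapshot('wrist')); st()
delta([.504,.308,.17],-2.5); delta([.6287,.1385,.2],-2.5)
```

```text
t 4.15 p [0.505  0.3066 0.0307] yaw -2.73 z [-0.001  0.001 -1.   ] F [-2.18  0.58  4.29] w 0.0657
t 4.2 p [0.505  0.3065 0.0307] yaw -2.73 z [-0.001  0.001 -1.   ] F [-2.48 -1.2   5.44] w 0.0655
delta [-0.0011 -0.0015 -0.1393] [-0.0006  0.0007 -0.0041] rows>=2.8
delta [ 0.1315  0.1618 -0.1695] [-0.0006  0.0007 -0.0041] rows>=5.4
```

View pics/w2.png

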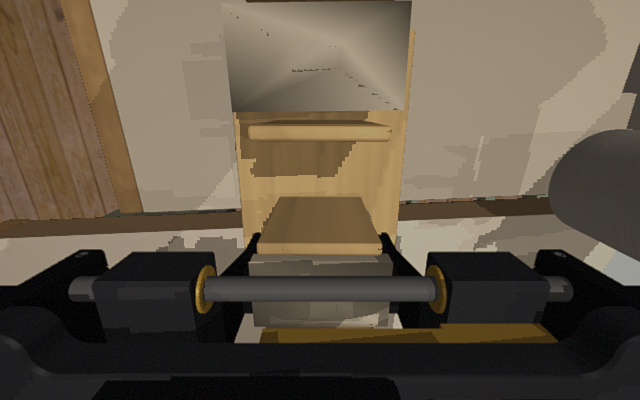

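Call:
{"name": "servo_tool", "arguments": {
  "deltas": "0 0 0 0 0 0;0 0 0 0 0 0"
}}

```text
time: 4.4
position: [0.505, 0.3065, 0.0307]
ee_rot: [-0.0, 1.0, -0.024, -0.0]
contact_force: [-3.6, -0.1, 6.4]
width: 0.0657
```

Call:
{"name": "servo_tool", "arguments": {
  "deltas": "0 0 0 0 0 0;-0.001 0 -0.012 0 0 0;-0.001 0 -0.025 0 0 0;-0.001 -0.001 -0.025 0 0 0;-0.001 -0.001 -0.025 0 0 0",
  "claw": 0
}}

```text
time: 4.9
position: [0.5049, 0.3078, 0.0559]
ee_rot: [-0.001, 1.0, -0.024, 0.001]
contact_force: [-0.1, -0.2, -0.5]
width: 0.0862
```

Call:
{"name": "servo_tool", "arguments": {
  "deltas": "0 0 0 0 0 0;0 0 0 0 0 0;0 0 0 0 0 0;0 0 0 0 0 0;0 0 0 0 0 0",
  "claw": 1,
  "force": 25
}}

```text
time: 5.4
position: [0.5045, 0.3071, 0.0548]
ee_rot: [0.0, 1.0, -0.024, -0.0]
contact_force: [0.2, -0.2, -1.7]
width: 0.0656
```

Call:
{"name": "servo_tool", "arguments": {
  "deltas": "0 0 -0.01 0 0 0;0 0 -0.03 0 0 0;0 0 -0.055 0 0 0;0 0 -0.085 0 0 0;0 0 -0.115 0 0 0;0 0 -0.135 0 0 0;0 0 -0.145 0 0 0;0 0 -0.145 0 0 0"
}}

```text
time: 6.2
position: [0.5049, 0.3075, 0.2015]
ee_rot: [-0.001, 1.0, -0.024, 0.001]
contact_force: [0.6, 0.2, -2.3]
width: 0.0653
```

Run:
```python
from h import *
st(); cv2.imwrite('pics/w3.png',snapshot('wrist')); im=snapshot('scene'); cv2.imwrite('pics/s3.png',cv2.resize(im[130:280,200:400],None,fx=4,fy=4)); st()
delta([.6287,.1385,.2],-2.5)
```

```text
t 6.2 p [0.5049 0.3075 0.2015] yaw -2.75 z [ 0.002  0.002 -1.   ] F [ 0.61  0.25 -2.26] w 0.0653
t 6.3 p [0.5037 0.3069 0.1991] yaw -2.74 z [-0.002 -0.001 -1.   ] F [ 0.36 -0.79 -2.68] w 0.0655
delta [ 0.1329  0.1622 -0.001 ] [ 0.001   0.0016 -0.0042] rows>=4.2
```

View pics/s3.png

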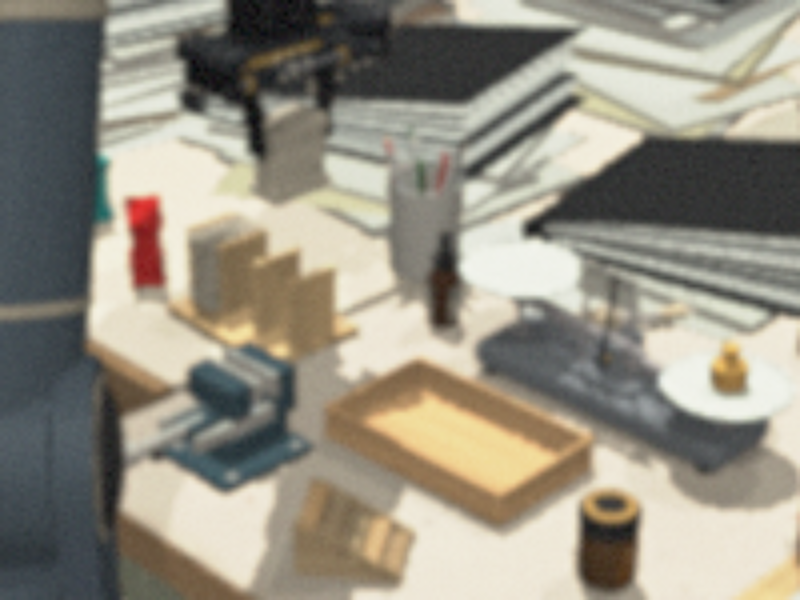

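Call:
{"name": "servo_tool", "arguments": {
  "deltas": "0.015 0.018 0 0 0 0;0.04 0.048 0 0 0 0;0.067 0.082 0 0 0 0;0.094 0.115 0 0 0 0;0.117 0.143 0 0 0 0;0.13 0.158 0 0 0 0;0.133 0.162 0 0 0 0;0.133 0.162 0.02 0 0 0;0.133 0.162 0.035 0 0 0;0.133 0.162 0.045 0 0 0"
}}

```text
time: 7.3
position: [0.6275, 0.1405, 0.1524]
ee_rot: [0.0, 1.0, -0.023, -0.002]
contact_force: [-1.0, 0.9, -2.3]
width: 0.0655
```

Run:
```python
from h import *
st(); cv2.imwrite('pics/w4.png',snapshot('wrist')); im=snapshot('scene'); cv2.imwrite('pics/s4.png',cv2.resize(im[130:280,250:450],None,fx=4,fy=4)); st()
```

```text
t 7.3 p [0.6275 0.1405 0.1524] yaw -2.63 z [-0.004 -0.    -1.   ] F [-0.95  0.85 -2.25] w 0.0655
t 7.4 p [0.6275 0.14   0.1526] yaw -2.65 z [-0.005 -0.001 -1.   ] F [ 0.58 -0.66 -2.52] w 0.0654
```

View pics/s4.png

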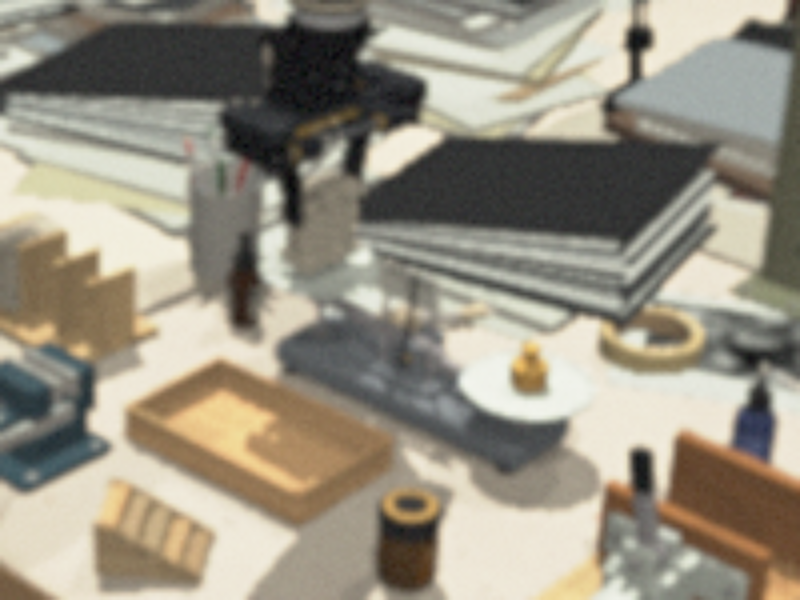

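View pics/w4.png

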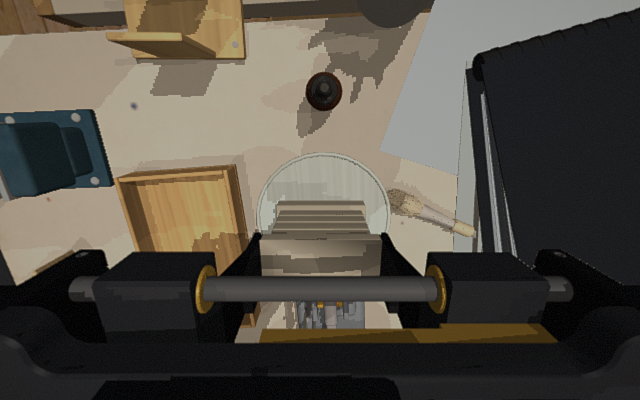

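Call:
{"name": "servo_tool", "arguments": {
  "deltas": "0 0 0.006 0 0 0;0 0 0.01 0 0 0;0 0 0.012 0 0 0;0 0 0.012 0 0 0"
}}

```text
time: 7.8
position: [0.6295, 0.1391, 0.143]
ee_rot: [-0.0, 1.0, -0.024, -0.0]
contact_force: [-0.3, -0.8, -2.3]
width: 0.0652
```

Call:
{"name": "servo_tool", "arguments": {
  "deltas": "0 0 0.003 0 0 0;0 0 0.003 0 0 0"
}}

```text
time: 8.0
position: [0.6298, 0.1391, 0.1402]
ee_rot: [-0.0, 1.0, -0.024, 0.0]
contact_force: [0.2, -0.4, -0.9]
width: 0.0656
```

Call:
{"name": "servo_tool", "arguments": {
  "deltas": "0 0 0 0 0 0;0 0 0 0 0 0;0 0 0 0 0 0;0 0 0 0 0 0",
  "claw": 0
}}

```text
time: 8.4
position: [0.6296, 0.1391, 0.1402]
ee_rot: [-0.0, 1.0, -0.024, 0.0]
contact_force: [0.3, -0.0, 0.4]
width: 0.085
```

Call:
{"name": "servo_tool", "arguments": {
  "deltas": "0 0 -0.02 0 0 0;0 0 -0.05 0 0 0;0 0 -0.09 0 0 0;0 0 -0.1 0 0 0;0 0 -0.1 0 0 0"
}}

```text
time: 8.9
position: [0.6307, 0.1391, 0.2423]
ee_rot: [-0.001, 1.0, -0.024, 0.002]
contact_force: [0.0, 0.3, -0.3]
width: 0.0873
```

Run:
```python
from h import *
st(); print(observe()['joint_positions'].round(2)); im=snapshot('scene'); cv2.imwrite('pics/s5.png',cv2.resize(im[130:280,250:450],None,fx=4,fy=4)); cv2.imwrite('pics/w5.png',snapshot('wrist'))
```

```text
t 8.9 p [0.6307 0.1391 0.2423] yaw -2.75 z [ 0.004  0.001 -1.   ] F [ 0.03  0.32 -0.29] w 0.0873
[-0.55  0.41  0.37  1.61 -0.16  1.15 -0.19]
```

View pics/s5.png

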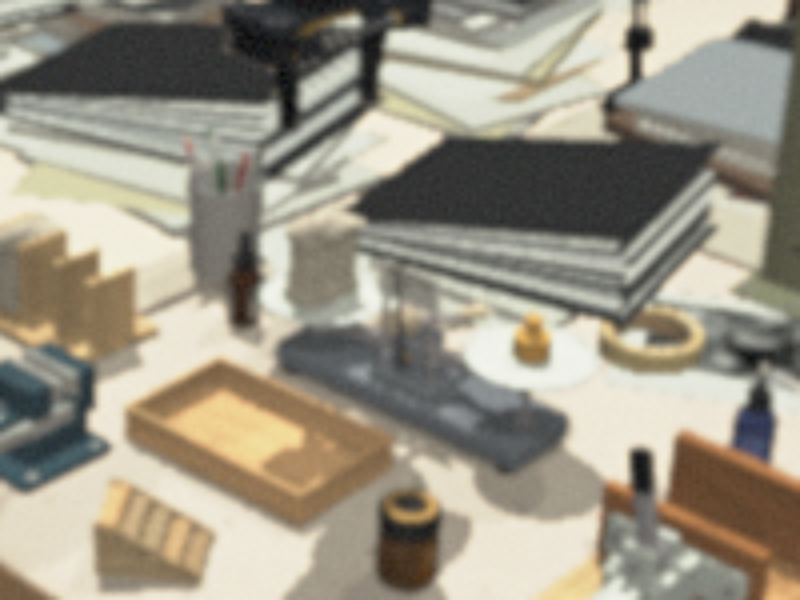

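View pics/w5.png

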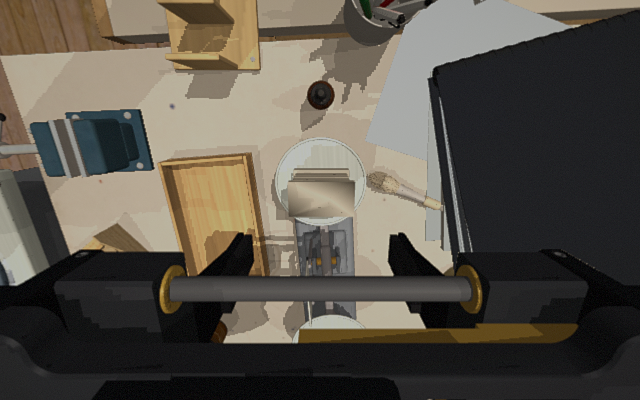

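Call:
{"name": "servo_tool", "arguments": {
  "deltas": "0 0 0 0 0 0.1;0 0 0 0 0 0.25;0 0 0 0 0 0.4;0 0 0 0 0 0.55;0 0 0 0 0 0.7;0 0 0 0 0 0.85;0 0 0 0 0 1;0 0 0 0 0 1.15;0 0 0 0 0 1.3;0 0 0 0 0 1.45",
  "claw": 0.3
}}

```text
time: 10.0
position: [0.6283, 0.139, 0.2376]
ee_rot: [0.002, 0.73, -0.683, -0.001]
contact_force: [0.7, -0.4, -0.3]
width: 0.0607
```

Call:
{"name": "servo_tool", "arguments": {
  "deltas": "0 0 0 0 0 0.1;0 0 0 0 0 0.12;0 0 0 0 0 0.12"
}}

```text
time: 10.3
position: [0.6288, 0.1391, 0.2385]
ee_rot: [-0.001, -0.691, 0.723, 0.0]
contact_force: [0.0, 0.2, 0.1]
width: 0.0611
```

Run:
```python
from h import *
st(); print(observe()['joint_positions'].round(2)); im=snapshot('scene'); cv2.imwrite('pics/s6.png',cv2.resize(im[130:280,250:450],None,fx=4,fy=4)); c=cal('wrist');im=snapshot('wrist');cv2.imwrite('pics/w6.png',im)
cv2.imwrite('pics/w6c.png',cv2.resize(im[150:270,240:400],None,fx=5,fy=5,interpolation=cv2.INTER_CUBIC))
```

```text
t 10.3 p [0.6288 0.1391 0.2385] yaw -92.61 z [-0.002 -0.001 -1.   ] F [0.03 0.16 0.06] w 0.0611
[-0.79  0.48  0.73  1.62 -0.34  1.17 -1.6 ]
```

View pics/s6.png

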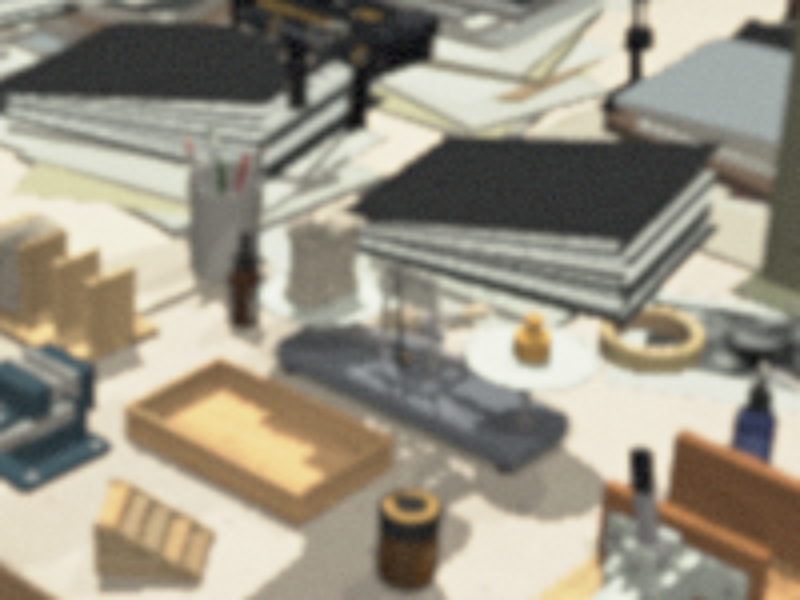

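View pics/w6.png

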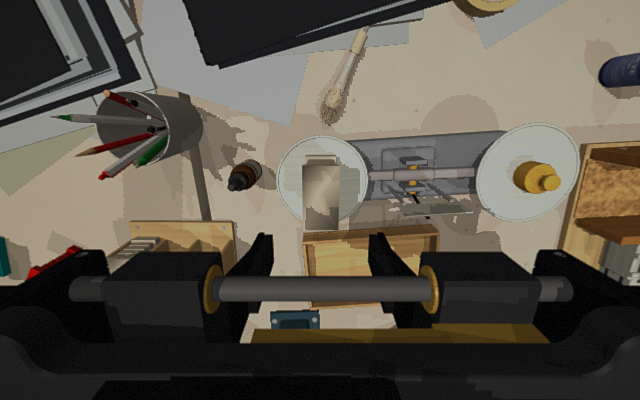

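View pics/w6c.png

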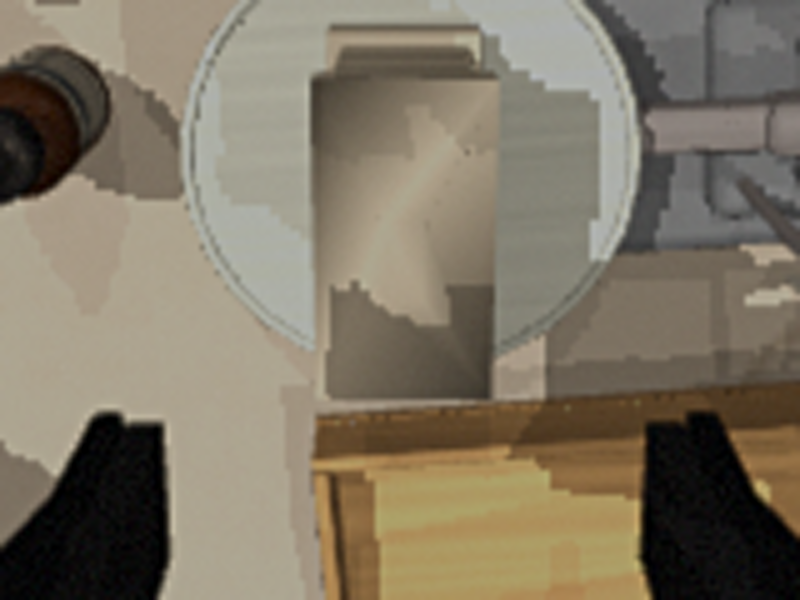

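Run:
```python
from h import *
from scipy.optimize import least_squares
c=cal('wrist')
f=lambda p:[240+(p[0]+.5)/5-.5,150+(p[1]+.5)/5-.5]
u=np.array([f(p) for p in [(313,77),(500,77),(494,398),(322,398)]])
L=np.array([[.033,.018,0],[.033,-.018,0],[-.033,-.018,0],[-.033,.018,0]])
def W(v,z):
    a=v[2]; return np.c_[v[0]+L[:,0]*np.cos(a)-L[:,1]*np.sin(a),v[1]+L[:,0]*np.sin(a)+L[:,1]*np.cos(a),np.full(4,z)]
for z in (.138,.166):
    q=least_squares(lambda v:(proj('wrist',W(v,z),c)-u).ravel(),[.628,.14,0])
    print(z,q.x[:2].round(4),np.degrees(q.x[2]).round(2),q.fun.round(1))
q=least_squares(lambda v:(proj('wrist',W(v,v[3]),c)-u).ravel(),[.628,.14,0,.14]); print(q.x.round(4),q.fun.round(1))
# pan ellipse
st()
```

```text
0.138 [0.6311 0.1381] -2.41 [-0.2  0.2  0.3  0.1  0.4 -0.2 -0.5 -0.1]
0.166 [0.6393 0.1378] -2.41 [-2.6 -3.2  2.6 -3.3  2.4  3.9 -2.4  4. ]
[ 0.631   0.1381 -0.0421  0.1378] [-0.2  0.2  0.3  0.1  0.4 -0.3 -0.4 -0.1]
t 10.4 p [0.6291 0.139  0.2392] yaw -92.62 z [-0.001 -0.    -1.   ] F [ 0.26 -1.2  -0.13] w 0.0612
```

Run:
```python
from h import *
delta([.631,.138,.113],-92.5)
```

```text
delta [ 0.0009 -0.0021  0.1262] [ 0.0013 -0.0004 -0.0021] rows>=2.5
```

Call:
{"name": "servo_tool", "arguments": {
  "deltas": "0.001 -0.002 0.03 0 0 0;0.001 -0.002 0.065 0 0 0;0.001 -0.002 0.095 0 0 0;0.001 -0.002 0.115 0 0 0;0.001 -0.002 0.126 0 0 0;0.001 -0.002 0.126 0 0 0;0.001 -0.002 0.126 0 0 0"
}}

```text
time: 11.1
position: [0.6322, 0.1379, 0.1149]
ee_rot: [0.001, -0.69, 0.724, -0.0]
contact_force: [0.8, -0.1, 0.6]
width: 0.061
```

Call:
{"name": "servo_tool", "arguments": {
  "deltas": "0 0 0 0 0 0;0 0 0 0 0 0;0 0 0 0 0 0;0 0 0 0 0 0;0 0 0 0 0 0",
  "claw": 1,
  "force": 25
}}

```text
time: 11.6
position: [0.6317, 0.1382, 0.1145]
ee_rot: [0.0, -0.69, 0.724, -0.0]
contact_force: [0.0, 0.8, 1.3]
width: 0.0356
```

Call:
{"name": "servo_tool", "arguments": {
  "deltas": "0 0 -0.01 0 0 0;0 0 -0.03 0 0 0;0 0 -0.06 0 0 0;0 0 -0.09 0 0 0;0 0 -0.115 0 0 0;0 0 -0.13 0 0 0;0 0 -0.135 0 0 0"
}}

```text
time: 12.3
position: [0.632, 0.1378, 0.2508]
ee_rot: [0.001, -0.69, 0.724, -0.0]
contact_force: [0.0, -0.0, -1.3]
width: 0.0353
```

Run:
```python
from h import *
st();delta([.50,-.30,.25],-92.5)
```

```text
t 12.3 p [0.632  0.1378 0.2508] yaw -92.71 z [ 0.002  0.001 -1.   ] F [ 0.   -0.02 -1.31] w 0.0353
delta [4.436e-01 1.112e-01 1.000e-04] [-0.0023  0.001  -0.0036] rows>=9.1
```

Call:
{"name": "servo_tool", "arguments": {
  "deltas": "0.02 0.005 0 0 0 0;0.06 0.015 0 0 0 0;0.105 0.0265 0 0 0 0;0.153 0.0385 0 0 0 0;0.202 0.0505 0 0 0 0;0.251 0.063 0 0 0 0;0.3 0.0752 0 0 0 0;0.347 0.087 0 0 0 0;0.39 0.098 0 0 0 0;0.425 0.1065 0 0 0 0"
}}

```text
time: 13.3
position: [0.5016, -0.2846, 0.2478]
ee_rot: [-0.001, -0.689, 0.725, 0.001]
contact_force: [0.8, 0.1, -1.9]
width: 0.0356
```

Call:
{"name": "servo_tool", "arguments": {
  "deltas": "0.015 0.004 0 0 0 0;0.018 0.0045 0 0 0 0;0.018 0.0045 0 0 0 0"
}}

```text
time: 13.6
position: [0.4987, -0.2991, 0.2479]
ee_rot: [-0.0, -0.69, 0.724, 0.001]
contact_force: [-0.6, 0.6, -2.5]
width: 0.0352
```

Run:
```python
from h import *
st(); print(observe()['joint_positions'].round(2)); im=snapshot('wrist'); st(); cv2.imwrite('pics/w7.png',im)
cv2.imwrite('pics/w7c.png',cv2.resize(im[70:270,210:430],None,fx=3,fy=3,interpolation=cv2.INTER_CUBIC))
```

```text
t 13.6 p [ 0.4987 -0.2991  0.2479] yaw -92.78 z [-0.002  0.001 -1.   ] F [-0.58  0.58 -2.54] w 0.0352
[-0.17  0.37  0.84  1.76 -0.31  1.14 -0.85]
t 13.65 p [ 0.4995 -0.2981  0.248 ] yaw -92.66 z [-0.002  0.002 -1.   ] F [ 0.76 -0.14 -2.04] w 0.0357
```

View pics/w7.png

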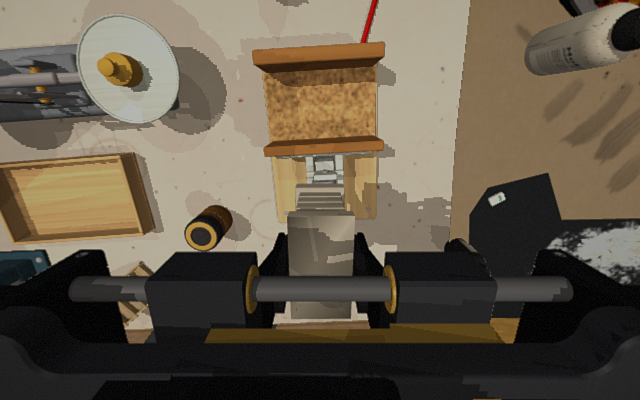

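View pics/w7c.png

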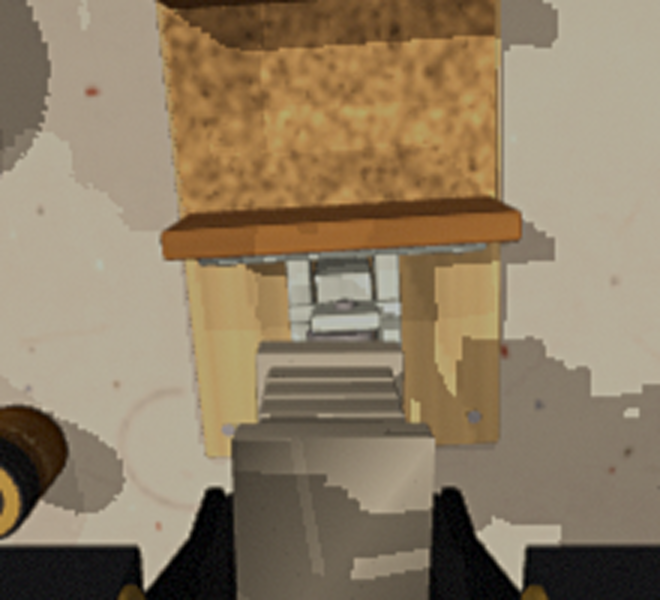

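Run:
```python
from h import *
im=cv2.imread('pics/w7.png')
cv2.imwrite('pics/w7d.png',cv2.resize(im[30:165,240:400],None,fx=5,fy=4.4,interpolation=cv2.INTER_CUBIC))
```

```text
(no output)
```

View pics/w7d.png

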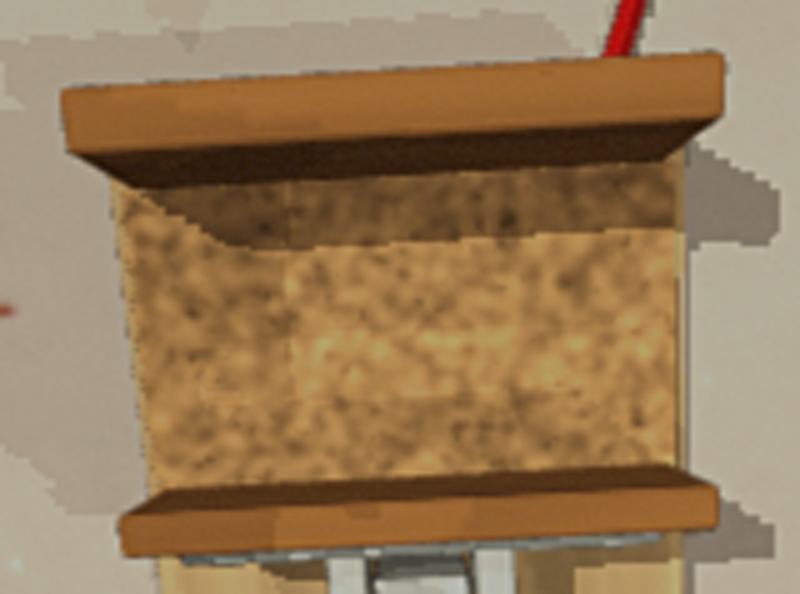

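Run:
```python
from h import *
c=cal('wrist')
f=lambda p:[240+(p[0]+.5)/5-.5,30+(p[1]+.5)/4.4-.5]
def g(nm,a,b,z):
    P=atz('wrist',[f(a),f(b)],z,c); d=P[0]-P[1]; print(nm,P.round(4)[:,:2].tolist(),'len',round(float(np.hypot(*d[:2])),4),'yaw',round(float(np.degrees(np.arctan2(-d[0],d[1]))),2),'mid',P.mean(0).round(4))
g('fence face',(70,152),(722,116),.083)
g('fence back',(62,92),(722,55),.083)
g('fence bottom',(115,188),(685,158),.015)
g('jaw face',(122,516),(718,485),.083)
g('jaw back',(122,555),(718,523),.083)
g('bed left edge',(115,188),(158,488),.012)
st()
```

```text
fence face [[0.6336, -0.2333], [0.635, -0.3713]] len 0.138 yaw 0.57 mid [ 0.6343 -0.3023  0.083 ]
fence back [[0.6466, -0.2332], [0.648, -0.371]] len 0.1378 yaw 0.57 mid [ 0.6473 -0.3021  0.083 ]
fence bottom [[0.6336, -0.2294], [0.6348, -0.3764]] len 0.147 yaw 0.45 mid [ 0.6342 -0.3029  0.015 ]
jaw face [[0.5465, -0.2349], [0.5481, -0.3724]] len 0.1375 yaw 0.68 mid [ 0.5473 -0.3036  0.083 ]
jaw back [[0.5363, -0.2338], [0.5383, -0.3726]] len 0.1388 yaw 0.82 mid [ 0.5373 -0.3032  0.083 ]
bed left edge [[0.634, -0.2289], [0.5465, -0.2313]] len 0.0875 yaw -88.43 mid [ 0.5902 -0.2301  0.012 ]
t 13.65 p [ 0.4995 -0.2981  0.248 ] yaw -92.66 z [-0.002  0.002 -1.   ] F [ 0.76 -0.14 -2.04] w 0.0357
```

Run:
```python
from h import *
delta([.594,-.339,.15],-89.2);delta([.594,-.339,.0635],-89.2)
```

```text
delta [ 0.0366 -0.0964  0.0978] [ 0.0015  0.0016 -0.0604] rows>=2.8
delta [ 0.0368 -0.0966  0.1843] [ 0.0015  0.0016 -0.0604] rows>=4.2
```

Call:
{"name": "servo_tool", "arguments": {
  "deltas": "0.01 -0.025 0 0 0 -0.02;0.025 -0.065 0.02 0.001 0.001 -0.05;0.0366 -0.0964 0.05 0.001 0.001 -0.06;0.0366 -0.0964 0.08 0.001 0.001 -0.06;0.0366 -0.0964 0.105 0.001 0.001 -0.06;0.0366 -0.0964 0.125 0.001 0.001 -0.06;0.0366 -0.0964 0.125 0.001 0.001 -0.06"
}}

```text
time: 14.35
position: [0.5934, -0.3363, 0.1198]
ee_rot: [0.001, 0.713, -0.701, -0.003]
contact_force: [-0.8, 1.2, -2.4]
width: 0.0357
```

Run:
```python
from h import *
st(); im=snapshot('wrist'); cv2.imwrite('pics/w8.png',im); im=snapshot('scene'); cv2.imwrite('pics/s8.png',cv2.resize(im[180:330,320:520],None,fx=4,fy=4)); delta([.594,-.339,.0635],-89.2)
```

```text
t 14.35 p [ 0.5934 -0.3363  0.1198] yaw -89.08 z [-0.006  0.004 -1.   ] F [-0.78  1.22 -2.41] w 0.0357
delta [0.0001 0.0011 0.0604] [-0.0006 -0.0003  0.0011] rows>=1.2
```

View pics/w8.png

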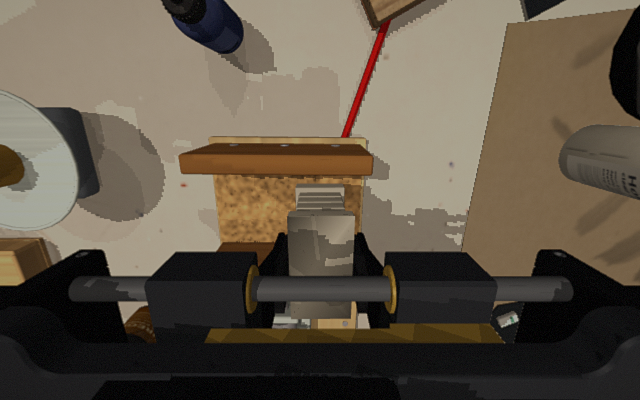

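View pics/s8.png

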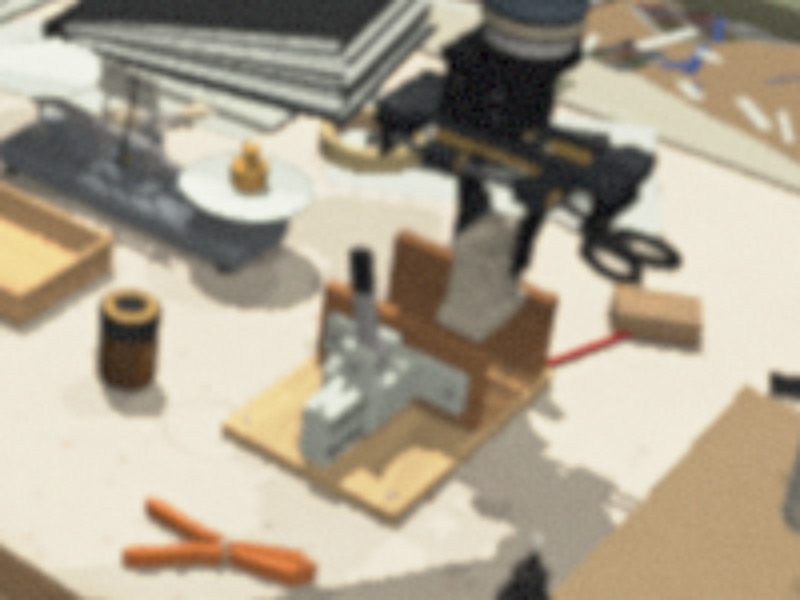

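Call:
{"name": "servo_tool", "arguments": {
  "deltas": "0 0.001 0.015 0 0 0;0 0.001 0.03 0 0 0;0 0.001 0.043 0 0 0;0 0.001 0.053 0 0 0;0 0.001 0.057 0 0 0;0 0.001 0.057 0 0 0;0 0.001 0.057 0 0 0"
}}

```text
time: 15.15
position: [0.5935, -0.3408, 0.0673]
ee_rot: [-0.0, 0.712, -0.703, 0.001]
contact_force: [-0.3, -0.1, -2.1]
width: 0.0354
```

Call:
{"name": "servo_tool", "arguments": {
  "deltas": "0 0 0.003 0 0 0;0 0 0.005 0 0 0;0 0 0.005 0 0 0"
}}

```text
time: 15.45
position: [0.5933, -0.3403, 0.0619]
ee_rot: [-0.0, 0.712, -0.703, 0.001]
contact_force: [-0.5, 0.7, -3.1]
width: 0.0354
```

Call:
{"name": "servo_tool", "arguments": {
  "deltas": "0 0 0.001 0 0 0;0 0 0.002 0 0 0;0 0 0.002 0 0 0"
}}

```text
time: 15.75
position: [0.5936, -0.3406, 0.0613]
ee_rot: [-0.0, 0.712, -0.703, 0.001]
contact_force: [-1.9, 2.7, 4.9]
width: 0.0357
```

Call:
{"name": "servo_tool", "arguments": {
  "deltas": "0 0 0 0 0 0;0 0 0 0 0 0;0 0 0 0 0 0",
  "claw": 0.3
}}

```text
time: 16.05
position: [0.5935, -0.3407, 0.06]
ee_rot: [0.0, 0.712, -0.703, 0.001]
contact_force: [0.9, -0.2, 0.1]
width: 0.052
```

Call:
{"name": "servo_tool", "arguments": {
  "deltas": "0 0 -0.01 0 0 0;0 0 -0.04 0 0 0;0 0 -0.085 0 0 0;0 0 -0.13 0 0 0;0 0 -0.16 0 0 0;0 0 -0.175 0 0 0"
}}

```text
time: 16.65
position: [0.594, -0.3417, 0.2393]
ee_rot: [-0.001, 0.711, -0.703, 0.003]
contact_force: [0.1, -0.4, -0.4]
width: 0.0609
```

Run:
```python
from h import *
st(); print(observe()['joint_positions'].round(2)); im=snapshot('wrist'); cv2.imwrite('pics/w9.png',im); im=snapshot('scene'); cv2.imwrite('pics/s9.png',cv2.resize(im[180:330,320:520],None,fx=4,fy=4)); delta([.509,.408,.25],-2.5)
```

```text
t 16.65 p [ 0.594  -0.3417  0.2393] yaw -89.29 z [ 0.006 -0.004 -1.   ] F [ 0.15 -0.41 -0.45] w 0.0609
[-0.04  0.56  0.78  1.53 -0.41  1.22 -0.76]
delta [-0.7502  0.0753 -0.0151] [-0.0018 -0.006  -1.5145] rows>=15.1
```

View pics/w9.png

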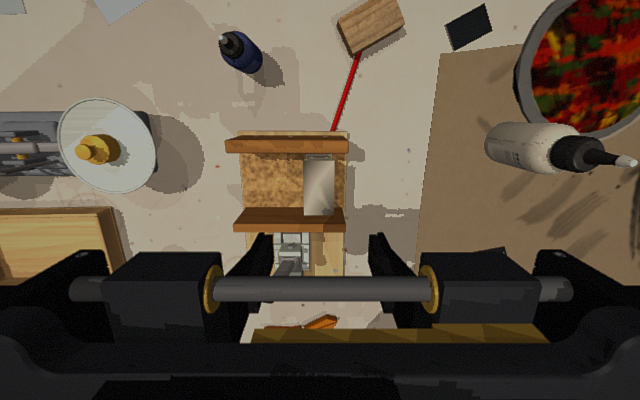

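View pics/s9.png

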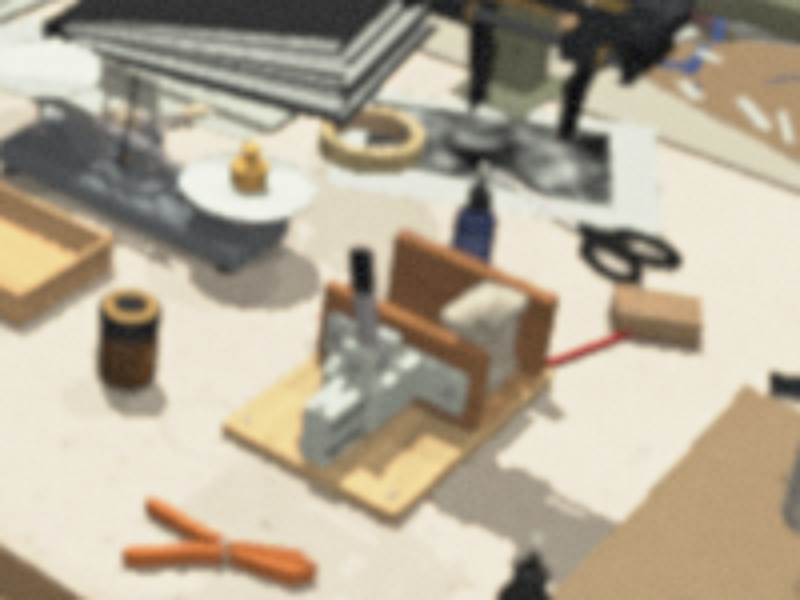

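Call:
{"name": "servo_tool", "arguments": {
  "deltas": "-0.02 0.002 0 0 0 -0.05;-0.06 0.006 0 0 0 -0.14;-0.105 0.011 -0.003 0 0 -0.24;-0.153 0.015 -0.005 0 0 -0.34;-0.202 0.02 -0.007 0 0 -0.44;-0.251 0.025 -0.008 0 0 -0.54;-0.3 0.03 -0.01 0 0 -0.64;-0.349 0.035 -0.011 0 0 -0.74;-0.398 0.04 -0.011 0 0 -0.84;-0.447 0.045 -0.011 0 0 -0.94",
  "claw": 0
}}

```text
time: 17.75
position: [0.5405, 0.1082, 0.2435]
ee_rot: [0.001, 0.953, -0.302, -0.001]
contact_force: [0.4, -0.3, -0.3]
width: 0.087
```

Run:
```python
from h import *
st(); delta([.509,.408,.25],-2.5); delta([.509,.408,.10],-2.5)
```

```text
t 17.75 p [0.5405 0.1082 0.2435] yaw -35.13 z [-0.002 -0.002 -1.   ] F [ 0.39 -0.27 -0.31] w 0.087
delta [-0.1983 -0.2271 -0.007 ] [ 0.0026  0.0017 -0.5696] rows>=6.0
delta [-0.1982 -0.2275  0.143 ] [ 0.0026  0.0017 -0.5696] rows>=6.7
```

Call:
{"name": "servo_tool", "arguments": {
  "deltas": "-0.033 -0.038 -0.002 0 0 -0.1;-0.066 -0.076 -0.004 0 0 -0.2;-0.099 -0.114 -0.005 0 0 -0.3;-0.132 -0.151 -0.005 0 0 -0.4;-0.162 -0.186 -0.005 0 0 -0.5;-0.185 -0.212 0 0 0 -0.56;-0.198 -0.227 0.02 0 0 -0.57;-0.198 -0.227 0.05 0 0 -0.57;-0.198 -0.227 0.07 0 0 -0.57;-0.198 -0.227 0.07 0 0 -0.57"
}}

```text
time: 18.75
position: [0.5093, 0.4039, 0.1693]
ee_rot: [0.004, 1.0, -0.024, -0.004]
contact_force: [0.3, 0.9, 0.7]
width: 0.0868
```

Run:
```python
from h import *
st(); im=snapshot('wrist'); cv2.imwrite('pics/w10.png',im);  delta([.509,.408,.1],-2.5); delta([.509,.408,.056],-2.5)
```

```text
t 18.75 p [0.5093 0.4039 0.1693] yaw -2.71 z [-0.007 -0.008 -1.   ] F [0.31 0.92 0.7 ] w 0.0868
delta [-0.0017 -0.0036  0.0718] [ 0.0056  0.0038 -0.0041] rows>=1.4
delta [-0.0015 -0.0039  0.1158] [ 0.0056  0.0038 -0.0041] rows>=2.3
```

View pics/w10.png

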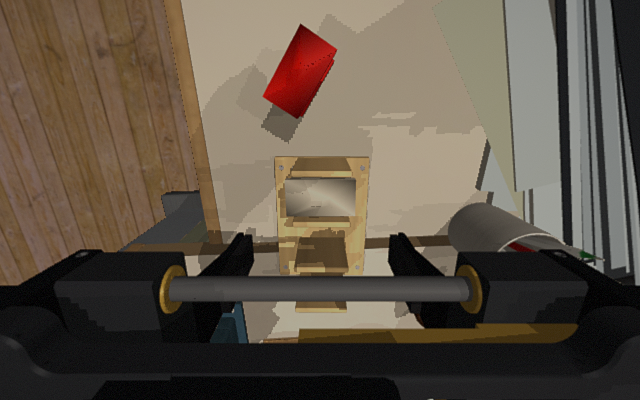

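Call:
{"name": "servo_tool", "arguments": {
  "deltas": "-0.001 -0.002 0.03 0.005 0.003 -0.004;-0.0015 -0.003 0.065 0.005 0.003 -0.004;-0.0015 -0.003 0.095 0.005 0.003 -0.004;-0.0015 -0.003 0.11 0.005 0.003 -0.004;-0.0015 -0.003 0.115 0.005 0.003 -0.004;-0.0015 -0.003 0.115 0.005 0.003 -0.004;-0.0015 -0.003 0.115 0.005 0.003 -0.004"
}}

```text
time: 19.5
position: [0.5125, 0.4094, 0.0619]
ee_rot: [-0.003, 1.0, -0.022, 0.003]
contact_force: [0.0, -0.3, 0.5]
width: 0.0873
```

Call:
{"name": "servo_tool", "arguments": {
  "deltas": "0 0 0 0 0 0;0 0 0 0 0 0;0 0 0 0 0 0;0 0 0 0 0 0;0 0 0 0 0 0",
  "claw": 1,
  "force": 25
}}

```text
time: 20.0
position: [0.5108, 0.4091, 0.0607]
ee_rot: [-0.002, 1.0, -0.022, 0.002]
contact_force: [-3.2, 0.3, 4.8]
width: 0.0656
```

Call:
{"name": "servo_tool", "arguments": {
  "deltas": "0 0 0 0 0 0;0 0 0 0 0 0;-0.0015 0.001 0.004 0 0 0;-0.0015 0.001 0.007 0 0 0;-0.0015 0.001 0.007 0 0 0;-0.0015 0.001 0.007 0 0 0",
  "claw": 0.1
}}

```text
time: 20.6
position: [0.5098, 0.4076, 0.0529]
ee_rot: [-0.002, 1.0, -0.022, 0.002]
contact_force: [1.4, -0.9, -0.3]
width: 0.0778
```

Call:
{"name": "servo_tool", "arguments": {
  "deltas": "0 0 0 0 0 0;0 0 0 0 0 0;0 0 0 0 0 0;0 0 0 0 0 0",
  "claw": 1,
  "force": 25
}}

```text
time: 21.0
position: [0.5103, 0.4078, 0.0534]
ee_rot: [-0.002, 1.0, -0.022, 0.002]
contact_force: [1.1, 0.3, -0.7]
width: 0.0657
```

Call:
{"name": "servo_tool", "arguments": {
  "deltas": "0 0 -0.01 0 0 0;0 0 -0.03 0 0 0;0 0 -0.055 0 0 0;0 0 -0.085 0 0 0;0 0 -0.115 0 0 0;0 0 -0.135 0 0 0;0 0 -0.145 0 0 0;0 0 -0.145 0 0 0"
}}

```text
time: 21.8
position: [0.5097, 0.4076, 0.1998]
ee_rot: [-0.003, 1.0, -0.022, 0.003]
contact_force: [-0.3, -0.7, 0.1]
width: 0.0657
```

Run:
```python
from h import *
st(); im=snapshot('scene'); cv2.imwrite('pics/s11.png',cv2.resize(im[130:280,200:400],None,fx=4,fy=4)); st()
delta([.6285,.139,.2],-2.5)
```

```text
t 21.8 p [0.5097 0.4076 0.1998] yaw -2.52 z [ 0.006  0.006 -1.   ] F [-0.28 -0.72  0.1 ] w 0.0657
t 21.85 p [0.509  0.4071 0.1982] yaw -2.52 z [ 0.004  0.004 -1.   ] F [ 0.65 -0.27 -1.84] w 0.0656
delta [ 0.1312  0.2626 -0.0024] [-0.0042 -0.0038 -0.0003] rows>=5.9
```

View pics/s11.png

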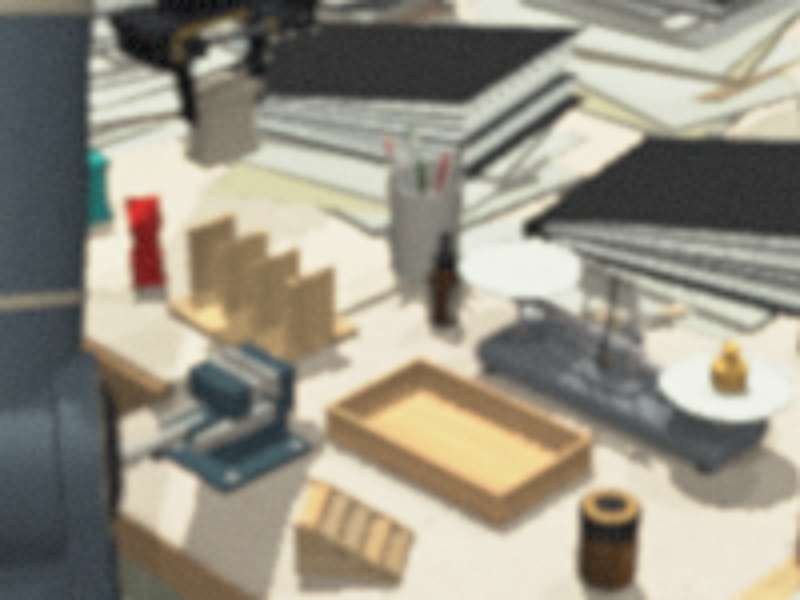

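Call:
{"name": "servo_tool", "arguments": {
  "deltas": "0.008 0.018 0 0 0 0;0.026 0.055 0 -0.002 -0.002 0;0.05 0.1 0 -0.004 -0.004 0;0.073 0.145 0 -0.004 -0.004 0;0.096 0.19 0 -0.004 -0.004 0;0.115 0.23 0 -0.004 -0.004 0;0.127 0.255 0 -0.004 -0.004 0;0.131 0.2625 0.015 -0.004 -0.004 0;0.131 0.2625 0.035 -0.004 -0.004 0;0.131 0.2625 0.045 -0.004 -0.004 0"
}}

```text
time: 22.85
position: [0.6265, 0.1389, 0.149]
ee_rot: [0.001, 1.0, -0.022, -0.003]
contact_force: [-0.2, 0.2, -2.3]
width: 0.0654
```

Call:
{"name": "servo_tool", "arguments": {
  "deltas": "0 0 0 0 0 0;0 0 0.004 0 0 0;0 0 0.008 0 0 0;0 0 0.01 0 0 0;0 0 0.01 0 0 0"
}}

```text
time: 23.35
position: [0.6287, 0.1396, 0.1427]
ee_rot: [-0.0, 1.0, -0.022, 0.0]
contact_force: [-0.3, -0.1, -1.1]
width: 0.0653
```

Run:
```python
from h import *
st(); im=snapshot('wrist'); cv2.imwrite('pics/w12.png',im); st()
```

```text
t 23.35 p [0.6287 0.1396 0.1427] yaw -2.5 z [ 0.  0. -1.] F [-0.33 -0.11 -1.11] w 0.0653
t 23.4 p [0.6289 0.1395 0.1429] yaw -2.51 z [ 0.  0. -1.] F [-0.63  0.07 -1.52] w 0.0655
```

View pics/w12.png

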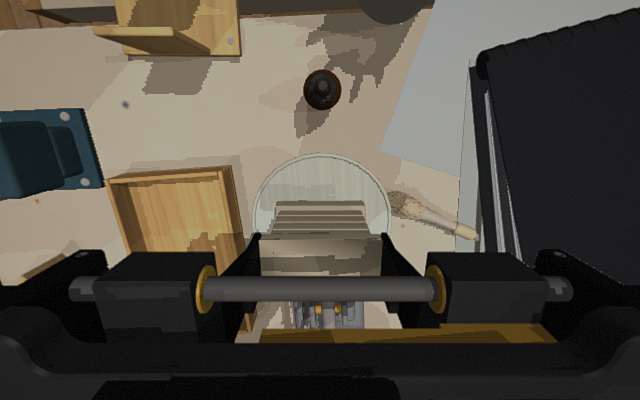

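Call:
{"name": "servo_tool", "arguments": {
  "deltas": "0 0 0.003 0 0 0;0 0 0.004 0 0 0;0 0 0.004 0 0 0"
}}

```text
time: 23.7
position: [0.6289, 0.1394, 0.1388]
ee_rot: [-0.0, 1.0, -0.022, 0.0]
contact_force: [-0.6, 0.2, 0.4]
width: 0.0655
```

Call:
{"name": "servo_tool", "arguments": {
  "deltas": "0 0 0 0 0 0;0 0 0 0 0 0;0 0 0 0 0 0;0 0 0 0 0 0",
  "claw": 0
}}

```text
time: 24.1
position: [0.6289, 0.1395, 0.1388]
ee_rot: [-0.0, 1.0, -0.022, 0.0]
contact_force: [-0.1, 0.1, -0.1]
width: 0.085
```

Call:
{"name": "servo_tool", "arguments": {
  "deltas": "0 0 -0.02 0 0 0;0 0 -0.05 0 0 0;0 0 -0.09 0 0 0;0 0 -0.1 0 0 0;0 0 -0.1 0 0 0"
}}

```text
time: 24.6
position: [0.6299, 0.1395, 0.2408]
ee_rot: [-0.001, 1.0, -0.022, 0.002]
contact_force: [-0.5, -0.2, -0.8]
width: 0.0871
```

Run:
```python
from h import *
st(); im=snapshot('scene'); cv2.imwrite('pics/s13.png',cv2.resize(im[130:280,250:450],None,fx=4,fy=4)); cv2.imwrite('pics/w13.png',snapshot('wrist'))
```

```text
t 24.6 p [0.6299 0.1395 0.2408] yaw -2.52 z [ 0.004  0.002 -1.   ] F [-0.47 -0.22 -0.8 ] w 0.0871
```

View pics/s13.png

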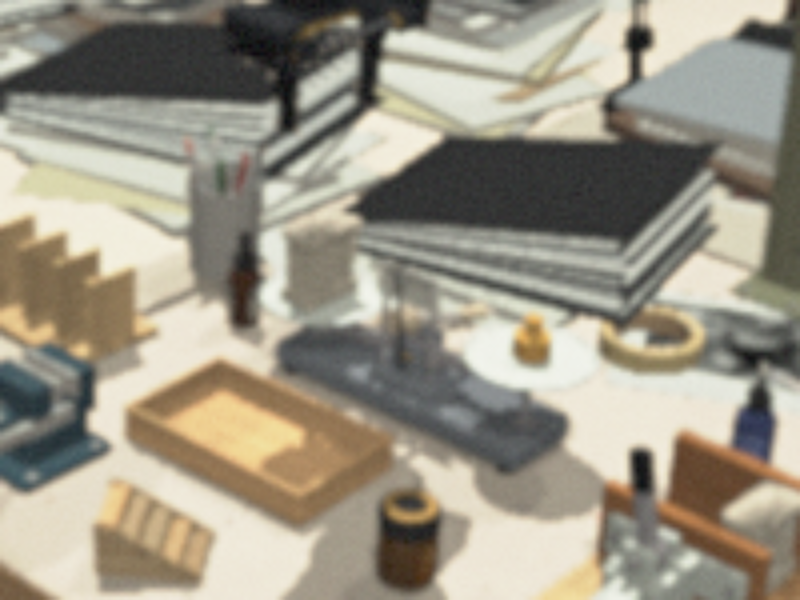

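Call:
{"name": "servo_tool", "arguments": {
  "deltas": "0 0 0 0 0 0.1;0 0 0 0 0 0.25;0 0 0 0 0 0.4;0 0 0 0 0 0.55;0 0 0 0 0 0.7;0 0 0 0 0 0.85;0 0 0 0 0 1;0 0 0 0 0 1.15;0 0 0 0 0 1.3;0 0 0 0 0 1.45",
  "claw": 0.3
}}

```text
time: 25.7
position: [0.6276, 0.1393, 0.2363]
ee_rot: [0.002, 0.732, -0.682, -0.001]
contact_force: [-0.1, -0.6, -0.6]
width: 0.0609
```

Call:
{"name": "servo_tool", "arguments": {
  "deltas": "0 0 0 0 0 0.1;0 0 0 0 0 0.12;0 0 0 0 0 0.12"
}}

```text
time: 26.0
position: [0.628, 0.1394, 0.2371]
ee_rot: [-0.001, -0.692, 0.722, 0.0]
contact_force: [0.0, -0.9, -0.1]
width: 0.0607
```

Run:
```python
from h import *
c=cal('wrist');im=snapshot('wrist');cv2.imwrite('pics/w14.png',im); st()
cv2.imwrite('pics/w14c.png',cv2.resize(im[150:270,240:400],None,fx=5,fy=5,interpolation=cv2.INTER_CUBIC))
```

```text
t 26.05 p [0.6282 0.1394 0.2375] yaw -92.37 z [-0.002 -0.001 -1.   ] F [ 0.25 -0.31  0.2 ] w 0.0608
```

View pics/w14c.png

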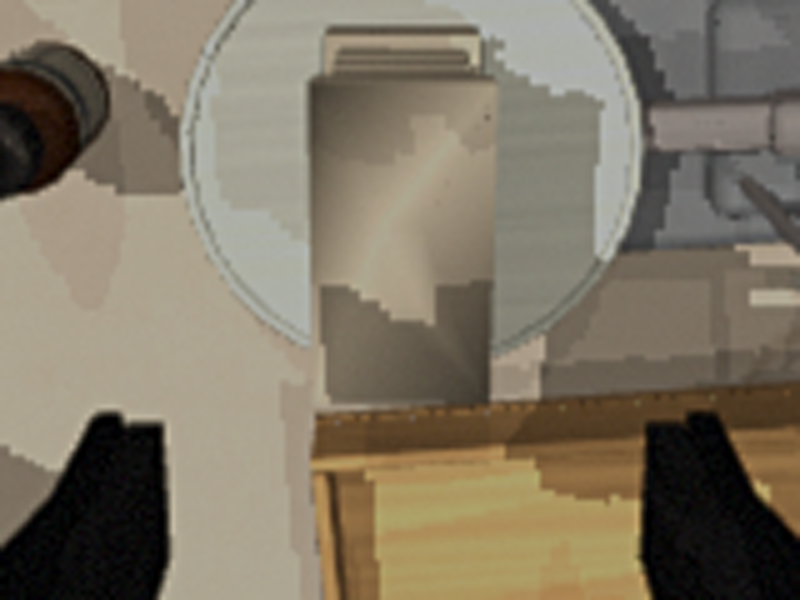

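Run:
```python
from h import *
from scipy.optimize import least_squares
c=cal('wrist')
f=lambda p:[240+(p[0]+.5)/5-.5,150+(p[1]+.5)/5-.5]
u=np.array([f(p) for p in [(309,80),(497,80),(491,402),(320,402)]])
L=np.array([[.033,.018,0],[.033,-.018,0],[-.033,-.018,0],[-.033,.018,0]])
def W(v,z):
    a=v[2]; return np.c_[v[0]+L[:,0]*np.cos(a)-L[:,1]*np.sin(a),v[1]+L[:,0]*np.sin(a)+L[:,1]*np.cos(a),np.full(4,z)]
q=least_squares(lambda v:(proj('wrist',W(v,v[3]),c)-u).ravel(),[.628,.14,0,.14]); print(q.x.round(4),q.fun.round(1))
delta([q.x[0],q.x[1],.112],-92.4)
```

```text
[ 0.6297  0.1391 -0.036   0.1371] [-0.1  0.3  0.3  0.1  0.5 -0.3 -0.6 -0.1]
delta [ 0.0002 -0.0017  0.1255] [ 0.0018 -0.0007  0.0005] rows>=2.5
```

Call:
{"name": "servo_tool", "arguments": {
  "deltas": "0 -0.0015 0.03 0.001 0 0;0 -0.0015 0.065 0.001 0 0;0 -0.0015 0.095 0.001 0 0;0 -0.0015 0.115 0.001 0 0;0 -0.0015 0.127 0.001 0 0;0 -0.0015 0.127 0.001 0 0;0 -0.0015 0.127 0.001 0 0"
}}

```text
time: 26.75
position: [0.6309, 0.1392, 0.1124]
ee_rot: [0.001, -0.692, 0.722, -0.001]
contact_force: [-0.5, 0.0, -0.3]
width: 0.0607
```

Call:
{"name": "servo_tool", "arguments": {
  "deltas": "0 0 0 0 0 0;0 0 0 0 0 0;0 0 0 0 0 0;0 0 0 0 0 0;0 0 0 0 0 0",
  "claw": 1,
  "force": 25
}}

```text
time: 27.25
position: [0.6305, 0.1395, 0.112]
ee_rot: [0.001, -0.692, 0.722, -0.0]
contact_force: [0.0, -0.4, 1.8]
width: 0.0351
```

Call:
{"name": "servo_tool", "arguments": {
  "deltas": "0 0 -0.01 0 0 0;0 0 -0.03 0 0 0;0 0 -0.06 0 0 0;0 0 -0.09 0 0 0;0 0 -0.115 0 0 0;0 0 -0.13 0 0 0;0 0 -0.135 0 0 0"
}}

```text
time: 27.95
position: [0.6308, 0.1392, 0.2485]
ee_rot: [0.002, -0.692, 0.722, -0.001]
contact_force: [0.3, 0.1, -2.6]
width: 0.0353
```

Run:
```python
from h import *
st();delta([.51,-.267,.25],-89.2)
```

```text
t 27.95 p [0.6308 0.1392 0.2485] yaw -92.48 z [ 0.004  0.001 -1.   ] F [ 0.3   0.13 -2.6 ] w 0.0353
delta [ 0.4111  0.1031 -0.0023] [-0.0035  0.001  -0.0573] rows>=8.5
```

Call:
{"name": "servo_tool", "arguments": {
  "deltas": "0.02 0.005 0 0 0 0;0.06 0.015 0 0 0 -0.01;0.105 0.0265 0 0 0 -0.02;0.153 0.0385 0 0 0 -0.03;0.202 0.0505 0 0 0 -0.04;0.251 0.063 0 0 0 -0.05;0.3 0.0752 0 -0.003 0.001 -0.057;0.347 0.087 0 -0.003 0.001 -0.057;0.385 0.0965 0 -0.003 0.001 -0.057;0.405 0.1015 0 -0.003 0.001 -0.057"
}}

```text
time: 28.95
position: [0.5069, -0.2658, 0.2455]
ee_rot: [0.002, 0.709, -0.705, -0.001]
contact_force: [0.1, 0.7, -1.3]
width: 0.0353
```

Call:
{"name": "servo_tool", "arguments": {
  "deltas": "0.006 0.001 0 0 0 0;0.006 0.001 0 0 0 0"
}}

```text
time: 29.15
position: [0.5091, -0.2674, 0.2455]
ee_rot: [0.001, 0.711, -0.703, -0.001]
contact_force: [-0.8, 0.5, -1.6]
width: 0.0355
```

Run:
```python
from h import *
st(); c=cal('wrist'); im=snapshot('wrist'); st(); cv2.imwrite('pics/w15.png',im)
cv2.imwrite('pics/w15c.png',cv2.resize(im[30:165,240:400],None,fx=5,fy=4.4,interpolation=cv2.INTER_CUBIC)); np.save('c15.npy',np.array([*c[2],*c[3]]))
delta([.593,-.266,.15],-89.2)
```

```text
t 29.15 p [ 0.5091 -0.2674  0.2455] yaw -89.34 z [-0.004 -0.    -1.   ] F [-0.79  0.53 -1.59] w 0.0355
t 29.2 p [ 0.51   -0.2659  0.2456] yaw -89.19 z [-0.004  0.    -1.   ] F [ 0.04  0.24 -2.01] w 0.0353
delta [ 0.0013 -0.0833  0.0953] [0.0035 0.0005 0.0002] rows>=2.5
```

View pics/w15.png

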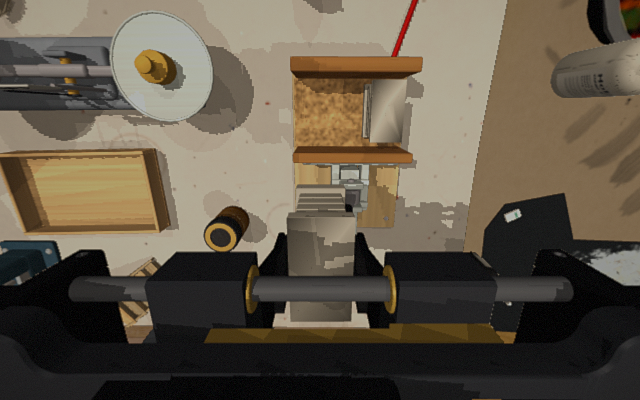

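View pics/w15c.png

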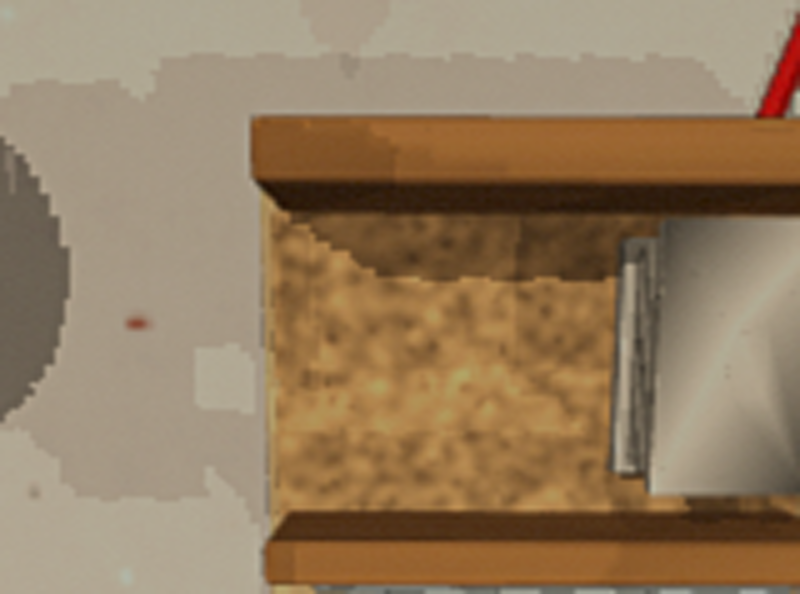

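Run:
```python
from h import *
K,d,_,_=cal('wrist'); v=np.load('c15.npy'); c=(K,d,v[:3],v[3:])
f=lambda p:[240+(p[0]+.5)/5-.5,30+(p[1]+.5)/4.4-.5]
for nm,a,b,z in [('fence face',(258,180),(800,183),.083),('jaw face',(268,542),(800,542),.083),('foot left',(620,240),(613,472),.015),('cap left',(664,222),(649,494),.085),('bed left',(265,210),(268,540),.012),('fence bottom',(285,212),(660,213),.015)]:
    print(nm,atz('wrist',[f(a),f(b)],z,c)[:,:2].round(4).tolist())
```

```text
fence face [[0.6328, -0.2353], [0.6335, -0.3501]]
jaw face [[0.546, -0.2358], [0.5473, -0.3586]]
foot left [[0.6256, -0.3224], [0.5585, -0.3244]]
cap left [[0.6243, -0.3216], [0.5596, -0.3226]]
bed left [[0.633, -0.2301], [0.5359, -0.2291]]
fence bottom [[0.6322, -0.2355], [0.633, -0.3323]]
```

Call:
{"name": "servo_tool", "arguments": {
  "deltas": "0 -0.025 0 0.002 0 0;0.001 -0.06 0.015 0.003 0 0;0.001 -0.0815 0.045 0.003 0 0;0.001 -0.0815 0.075 0.003 0 0;0.001 -0.0815 0.1 0.003 0 0;0.001 -0.0815 0.12 0.003 0 0;0.001 -0.0815 0.12 0.003 0 0"
}}

```text
time: 29.9
position: [0.5905, -0.2628, 0.1224]
ee_rot: [0.001, 0.713, -0.701, -0.003]
contact_force: [-0.6, 0.2, -1.5]
width: 0.0357
```

Run:
```python
from h import *
st(); delta([.591,-.266,.064],-89.2);im=snapshot('wrist'); cv2.imwrite('pics/w16.png',im); im=snapshot('scene'); cv2.imwrite('pics/s16.png',cv2.resize(im[180:330,320:520],None,fx=4,fy=4))
```

```text
t 29.9 p [ 0.5905 -0.2628  0.1224] yaw -88.99 z [-0.006  0.003 -1.   ] F [-0.61  0.22 -1.49] w 0.0357
delta [ 0.0034 -0.0008  0.0584] [0.0058 0.003  0.0037] rows>=1.2
```

View pics/s16.png

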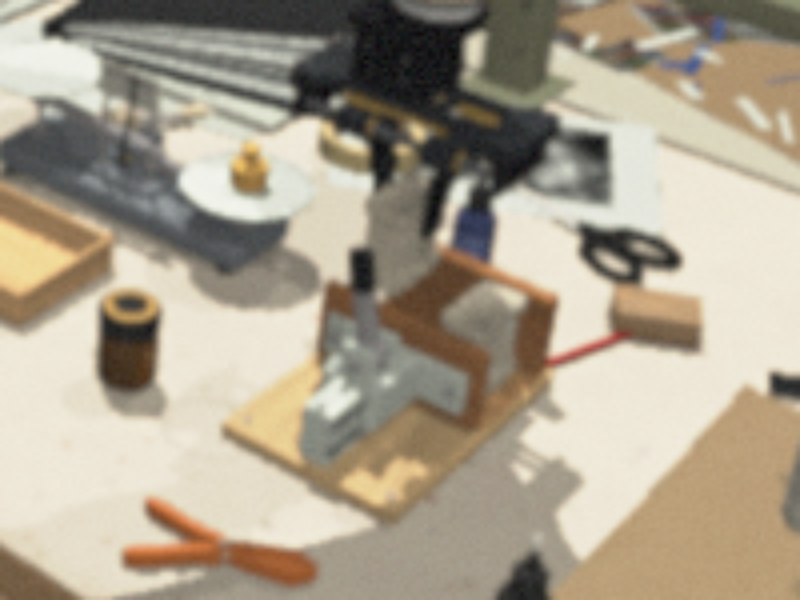

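View pics/w16.png

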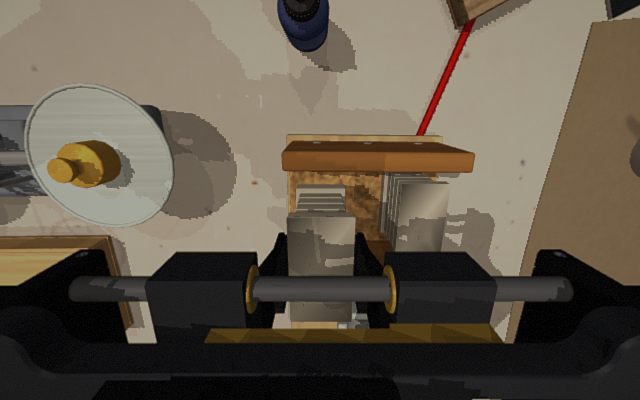

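Call:
{"name": "servo_tool", "arguments": {
  "deltas": "0.002 0 0.015 0.003 0 0;0.002 0 0.03 0.003 0 0;0.002 0 0.043 0.003 0 0;0.002 0 0.053 0.003 0 0;0.002 0 0.059 0.003 0 0;0.002 0 0.06 0.003 0 0;0.002 0 0.06 0.003 0 0"
}}

```text
time: 30.7
position: [0.5918, -0.2692, 0.0664]
ee_rot: [-0.001, 0.712, -0.702, 0.002]
contact_force: [0.4, 0.5, -0.8]
width: 0.0354
```

Call:
{"name": "servo_tool", "arguments": {
  "deltas": "-0.0025 0 0.003 0 0 0;-0.0025 0 0.005 0 0 0;-0.0025 0 0.0055 0 0 0;-0.0025 0 0.0055 0 0 0"
}}

```text
time: 31.1
position: [0.5917, -0.2664, 0.0609]
ee_rot: [-0.001, 0.712, -0.702, 0.002]
contact_force: [-0.4, 0.6, -1.9]
width: 0.0355
```

Call:
{"name": "servo_tool", "arguments": {
  "deltas": "0 0 0.001 0 0 0;0 0 0.002 0 0 0;0 0 0.002 0 0 0"
}}

```text
time: 31.4
position: [0.5919, -0.2665, 0.059]
ee_rot: [-0.001, 0.712, -0.702, 0.002]
contact_force: [0.6, 0.0, -1.1]
width: 0.0353
```

Call:
{"name": "servo_tool", "arguments": {
  "deltas": "0 0 0.001 0 0 0;0 0 0.0015 0 0 0;0 0 0.0015 0 0 0"
}}

```text
time: 31.7
position: [0.5921, -0.2666, 0.0588]
ee_rot: [-0.002, 0.712, -0.702, 0.002]
contact_force: [-2.2, 2.1, 7.5]
width: 0.0356
```

Contact with the bed; release and rise.

Call:
{"name": "servo_tool", "arguments": {
  "deltas": "0 0 -0.001 0 0 0;0 0 -0.001 0 0 0;0 0 -0.001 0 0 0",
  "claw": 0.34
}}

```text
time: 32.0
position: [0.5917, -0.2665, 0.0583]
ee_rot: [-0.001, 0.712, -0.702, 0.002]
contact_force: [0.3, -0.2, 0.5]
width: 0.0514
```

Call:
{"name": "servo_tool", "arguments": {
  "deltas": "0 0 -0.01 0 0 0;0 0 -0.04 0 0 0;0 0 -0.085 0 0 0;0 0 -0.13 0 0 0;0 0 -0.16 0 0 0;0 0 -0.175 0 0 0;0 0 -0.175 0 0 0"
}}

```text
time: 32.7
position: [0.5918, -0.267, 0.2356]
ee_rot: [-0.002, 0.712, -0.702, 0.004]
contact_force: [0.3, 1.0, -0.4]
width: 0.0575
```

Run:
```python
from h import *
st(); print(observe()['joint_positions'].round(2)); c=cal('wrist'); im=snapshot('wrist'); cv2.imwrite('pics/w17.png',im); im=snapshot('scene'); cv2.imwrite('pics/s17.png',cv2.resize(im[180:330,320:520],None,fx=4,fy=4))
q=place_of('scene','lever_grip')[:2]; print(q)
im=snapshot('top'); q2=place_of('top','lever_grip')[:2]; print(q2)
o1=ray('scene',[q[0]['location']]);o2=ray('top',[q2[0]['location']])
print(tri([(o1[0],o1[1][0]),(o2[0],o2[1][0])]))
cv2.imwrite('pics/t17.png',cv2.resize(im[165:285,400:520],None,fx=5,fy=5,interpolation=cv2.INTER_CUBIC))
st()
```

```text
t 32.7 p [ 0.5918 -0.267   0.2356] yaw -89.21 z [ 0.008 -0.002 -1.   ] F [ 0.33  0.96 -0.41] w 0.0575
[-0.18  0.5   0.78  1.62 -0.38  1.17 -0.86]
[{'location': [413.0, 246.9], 'confidence': 0.62}]
[{'location': [466.3, 230.8], 'confidence': 0.37}]
[ 0.49935807 -0.29480192  0.13918027]
t 32.95 p [ 0.5901 -0.2656  0.2311] yaw -89.2 z [ 0.  0. -1.] F [-0.43  0.2  -0.07] w 0.0575
```

View pics/w17.png

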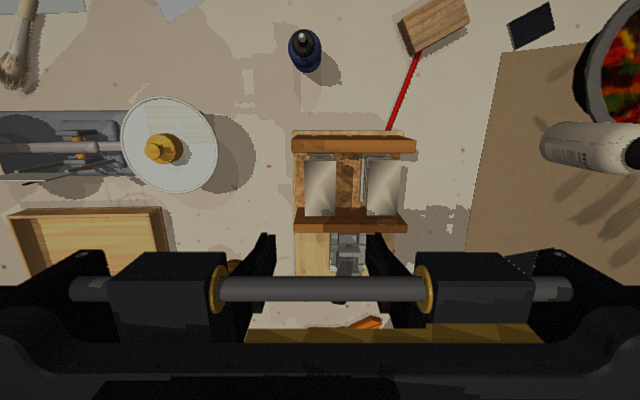

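View pics/s17.png

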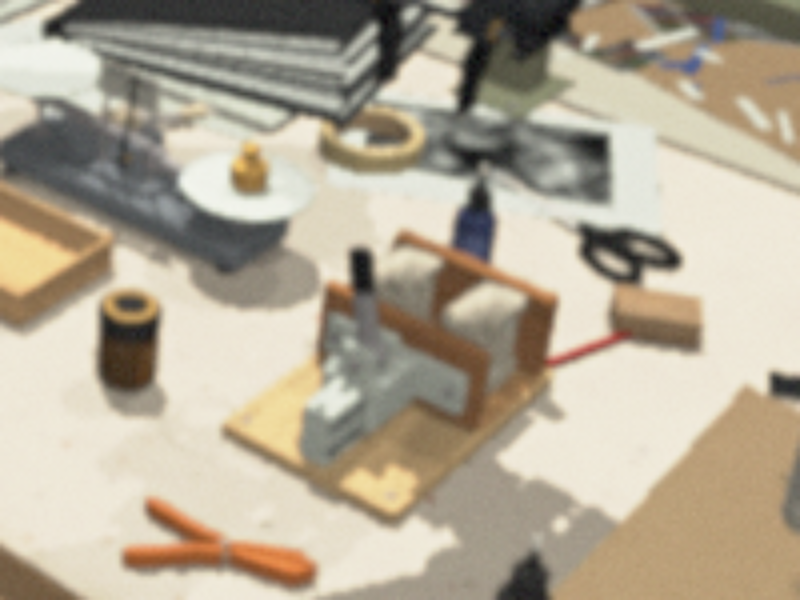

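View pics/t17.png

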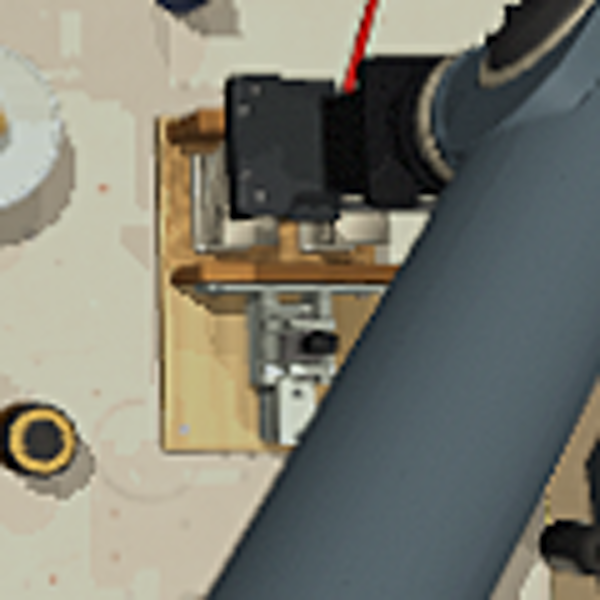

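Run:
```python
from h import *
delta([.494,-.30,.25],0.8)
```

```text
delta [ 0.0331  0.0966 -0.0189] [-6.0000e-04  0.0000e+00 -1.5709e+00] rows>=10.5
```

Call:
{"name": "servo_tool", "arguments": {
  "deltas": "0.004 0.01 -0.01 0 0 -0.12;0.007 0.02 -0.019 0 0 -0.27;0.01 0.03 -0.019 0 0 -0.42;0.014 0.04 -0.019 0 0 -0.57;0.017 0.05 -0.019 0 0 -0.72;0.02 0.06 -0.019 0 0 -0.87;0.024 0.07 -0.019 0 0 -1.02;0.027 0.08 -0.019 0 0 -1.17;0.03 0.09 -0.019 0 0 -1.32;0.033 0.0966 -0.019 0 0 -1.46",
  "claw": 0.5
}}

```text
time: 33.95
position: [0.4935, -0.3006, 0.2506]
ee_rot: [-0.0, 0.999, -0.046, 0.001]
contact_force: [0.6, -0.7, 1.3]
width: 0.0434
```

Call:
{"name": "servo_tool", "arguments": {
  "deltas": "0 0 0 0 0 -0.1;0 0 0 0 0 -0.11;0 0 0 0 0 -0.11"
}}

```text
time: 34.25
position: [0.4946, -0.3004, 0.2511]
ee_rot: [0.0, 1.0, 0.006, 0.001]
contact_force: [-0.2, 0.2, -0.9]
width: 0.0436
```

Run:
```python
from h import *
st(); print(observe()['joint_positions'].round(2)); c=cal('wrist'); im=snapshot('wrist'); cv2.imwrite('pics/w18.png',im); np.save('c18.npy',np.array([*c[2],*c[3]]))
for q in place_of('wrist','lever_grip')[:2]: print(q['location'],q['confidence'],atz('wrist',[q['location']],.139,c))
for q in silhouettes('wrist','lever_grip')[:2]: print(q['location'],q['confidence'],q['pixels'].sum())
cv2.imwrite('pics/w18c.png',cv2.resize(im[100:270,230:400],None,fx=4,fy=3.5,interpolation=cv2.INTER_CUBIC))
st()
```

```text
t 34.25 p [ 0.4946 -0.3004  0.2511] yaw 0.64 z [ 0.003 -0.    -1.   ] F [-0.17  0.24 -0.9 ] w 0.0436
[ 0.1   0.3   0.48  1.76 -0.15  1.12  0.63]
[318.8, 184.6] 0.62 [[ 0.49371763 -0.28839366  0.139     ]]
t 34.4 p [ 0.4948 -0.3004  0.2515] yaw 0.7 z [ 0.003 -0.001 -1.   ] F [ 0.32 -0.7   0.49] w 0.0436
```

View pics/w18.png

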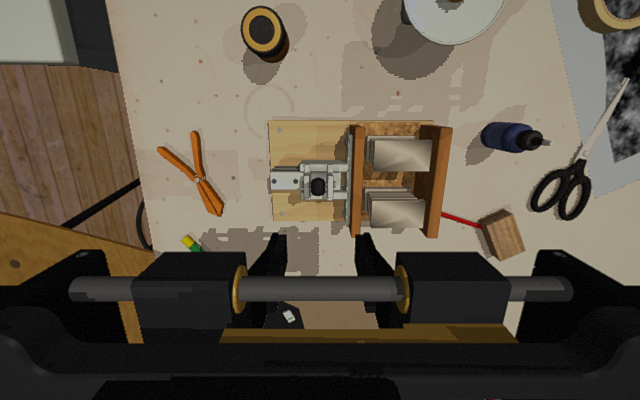

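View pics/w18c.png

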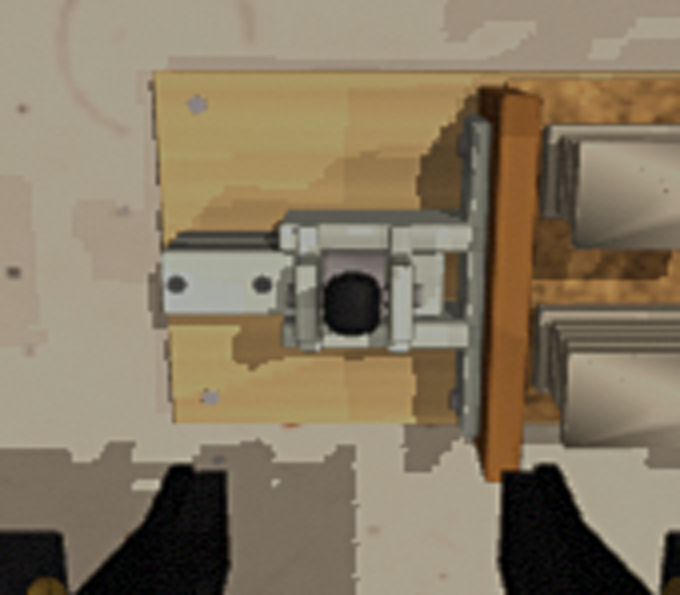

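Run:
```python
from h import *
K,d,_,_=cal('wrist'); v=np.load('c18.npy'); c=(K,d,v[:3],v[3:])
for a in (0,.05,.1,.15,.2,.25):
    P=[[.494,-.304+r*np.sin(a),.074+r*np.cos(a)] for r in (0,30,48,66,84) for r in [r/1000]]
    print(a,proj('wrist',P,c).round(1).tolist())
f=lambda p:[230+(p[0]+.5)/4-.5,100+(p[1]+.5)/3.5-.5]
print(f((352,302)),f((322,272)),f((380,335)))
for nm,a,b,z in [('jaw face top edge',(538,96),(522,480),.083),('base -x edge',(156,75),(176,422),.012)]:
    print(nm,atz('wrist',[f(a),f(b)],z,c)[:,:2].round(4).tolist())
print(atz('wrist',[f((165,285)),f((280,285))],.05,c).round(4))
# triangulate with earlier scene/top
for cam,uv in [('top',[466.9,235.8]),('top',[466.3,230.8]),('scene',[411.7,247.9]),('scene',[413,246.9])]:
    print(cam,atz(cam,[uv],.139).round(4))
```

```text
0 [[319.1, 183.4], [319.0, 190.0], [319.0, 194.5], [318.9, 199.6], [318.9, 205.3]]
0.05 [[319.1, 183.4], [319.0, 188.7], [319.0, 192.4], [319.0, 196.5], [318.9, 201.2]]
0.1 [[319.1, 183.4], [319.0, 187.4], [319.0, 190.2], [319.0, 193.3], [319.0, 196.9]]
0.15 [[319.1, 183.4], [319.1, 186.1], [319.0, 188.0], [319.0, 190.1], [319.0, 192.5]]
0.2 [[319.1, 183.4], [319.1, 184.8], [319.1, 185.8], [319.1, 186.9], [319.0, 188.2]]
0.25 [[319.1, 183.4], [319.1, 183.5], [319.1, 183.6], [319.1, 183.6], [319.1, 183.7]]
[317.625, 185.92857142857144] [310.125, 177.35714285714286] [324.625, 195.35714285714286]
jaw face top edge [[0.5449, -0.2347], [0.5478, -0.3723]]
base -x edge [[0.4236, -0.2322], [0.4246, -0.3792]]
[[ 0.4297 -0.3077  0.05  ]
 [ 0.468  -0.3073  0.05  ]]
top [[ 0.4849 -0.2976  0.139 ]]
top [[ 0.5003 -0.2961  0.139 ]]
scene [[ 0.4911 -0.2942  0.139 ]]
scene [[ 0.4981 -0.294   0.139 ]]
```

Run:
```python
from h import *
st();delta([.4932,-.291,.120],0.8)
```

```text
t 34.4 p [ 0.4948 -0.3004  0.2515] yaw 0.7 z [ 0.003 -0.001 -1.   ] F [ 0.32 -0.7   0.49] w 0.0436
delta [-0.002  -0.0095  0.1315] [ 0.0007 -0.0032 -0.0017] rows>=2.6
```

Call:
{"name": "servo_tool", "arguments": {
  "deltas": "-0.002 -0.009 0.02 0 -0.002 0;-0.002 -0.0095 0.05 0 -0.003 -0.002;-0.002 -0.0095 0.08 0 -0.003 -0.002;-0.002 -0.0095 0.105 0 -0.003 -0.002;-0.002 -0.0095 0.125 0 -0.003 -0.002;-0.002 -0.0095 0.13 0 -0.003 -0.002;-0.002 -0.0095 0.13 0 -0.003 -0.002"
}}

```text
time: 35.1
position: [0.493, -0.291, 0.1214]
ee_rot: [0.0, 1.0, 0.007, -0.0]
contact_force: [1.3, 0.3, -0.3]
width: 0.0433
```

Run:
```python
from h import *
st(); cv2.imwrite('pics/w19.png',snapshot('wrist')); im=snapshot('scene'); cv2.imwrite('pics/s19.png',cv2.resize(im[180:330,320:520],None,fx=4,fy=4));st()
```

```text
t 35.1 p [ 0.493  -0.291   0.1214] yaw 0.85 z [-0.    -0.001 -1.   ] F [ 1.25  0.34 -0.25] w 0.0433
t 35.2 p [ 0.4939 -0.2917  0.123 ] yaw 0.85 z [ 0.003 -0.002 -1.   ] F [0.08 0.29 0.11] w 0.0439
```

View pics/w19.png

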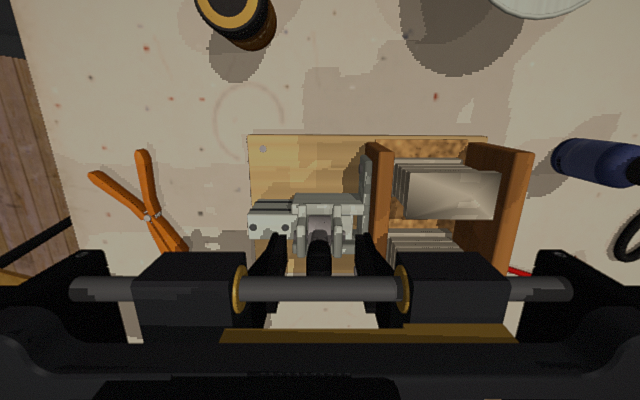

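View pics/s19.png

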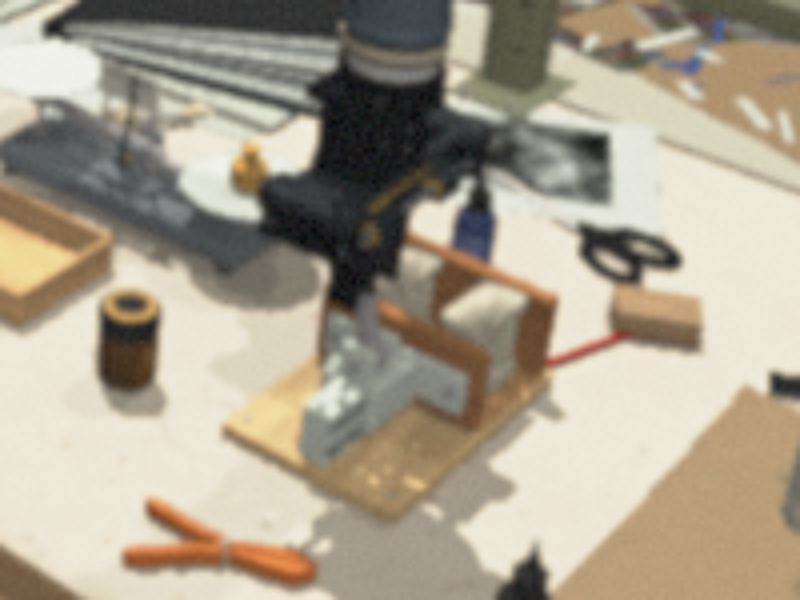

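Call:
{"name": "servo_tool", "arguments": {
  "deltas": "0 0 0 0 0 0;0 0 0 0 0 0;0 0 0 0 0 0;0 0 0 0 0 0;0 0 0 0 0 0",
  "claw": 1,
  "force": 30
}}

```text
time: 35.7
position: [0.4931, -0.2913, 0.1222]
ee_rot: [0.0, 1.0, 0.007, 0.001]
contact_force: [0.0, 0.4, 1.6]
width: 0.0136
```

Gripped at 13.6 mm (14 mm grip). Slide the stop forward.

Call:
{"name": "servo_tool", "arguments": {
  "deltas": "0.002 0 0 0 0 0;0.005 0 0 0 0 0;0.008 0 0 0 0 0;0.011 0 0 0 0 0;0.014 0 0 0 0 0;0.016 0 0 0 0 0;0.016 0 0 0 0 0"
}}

```text
time: 36.4
position: [0.5084, -0.2912, 0.1221]
ee_rot: [0.0, 1.0, 0.007, -0.0]
contact_force: [-3.7, 1.2, 5.9]
width: 0.0139
```

Call:
{"name": "servo_tool", "arguments": {
  "deltas": "0.001 0 0 0 0 0;0.002 0 0 0 0 0;0.002 0 0 0 0 0"
}}

```text
time: 36.7
position: [0.5101, -0.2911, 0.1221]
ee_rot: [0.0, 1.0, 0.007, -0.001]
contact_force: [-4.1, 1.6, 6.7]
width: 0.0137
```

Call:
{"name": "servo_tool", "arguments": {
  "deltas": "0.001 0 0 0 0 0;0.002 0 0 0 0 0;0.002 0 0 0 0 0"
}}

```text
time: 37.0
position: [0.5121, -0.2911, 0.1221]
ee_rot: [0.0, 1.0, 0.007, -0.001]
contact_force: [-4.9, 0.6, 6.6]
width: 0.0137
```

Call:
{"name": "servo_tool", "arguments": {
  "deltas": "0.001 0 0 0 0 0;0.001 0 0 0 0 0;0.001 0 0 0 0 0"
}}

```text
time: 37.3
position: [0.5122, -0.2911, 0.1221]
ee_rot: [-0.0, 1.0, 0.007, -0.001]
contact_force: [-6.7, 1.4, 8.6]
width: 0.0142
```

Run:
```python
from h import *
st(); cv2.imwrite('pics/w20.png',snapshot('wrist'));
```

```text
t 37.3 p [ 0.5122 -0.2911  0.1221] yaw 0.81 z [-0.003  0.    -1.   ] F [-6.72  1.42  8.56] w 0.0142
```

View pics/w20.png

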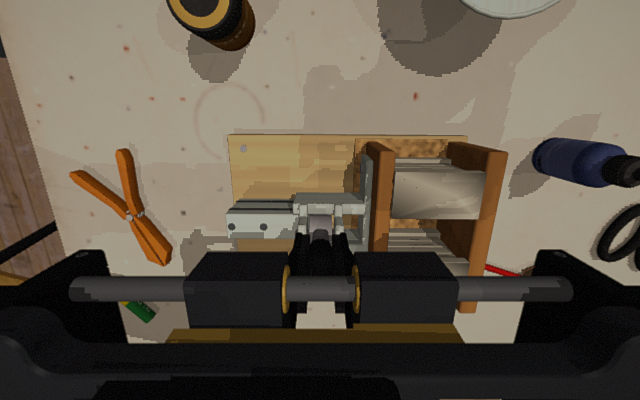

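Call:
{"name": "servo_tool", "arguments": {
  "deltas": "0.001 0 0 0 0 0;0.002 0 0 0 0 0;0.002 0 0 0 0 0;0.002 0 0 0 0 0"
}}

```text
time: 37.75
position: [0.5124, -0.2911, 0.1221]
ee_rot: [-0.001, 1.0, 0.007, -0.003]
contact_force: [-10.4, 0.7, 11.1]
width: 0.0134
```

Run:
```python
from h import *
st(); c=cal('wrist'); np.save('c21.npy',np.array([*c[2],*c[3]])); im=snapshot('wrist'); cv2.imwrite('pics/w21.png',im); cv2.imwrite('pics/w21c.png',cv2.resize(im[125:265,350:520],None,fx=4.5,fy=4,interpolation=cv2.INTER_CUBIC))
```

```text
t 37.75 p [ 0.5124 -0.2911  0.1221] yaw 0.78 z [-0.006  0.001 -1.   ] F [-10.39   0.65  11.07] w 0.0134
```

View pics/w21c.png

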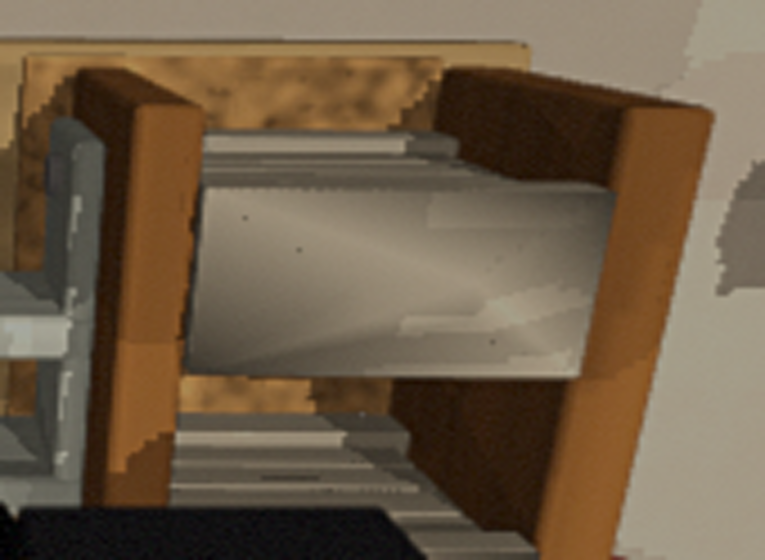

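Call:
{"name": "servo_tool", "arguments": {
  "deltas": "-0.001 0 0 0 0 0;-0.002 -0.005 0.0012 0 0 0;-0.002 -0.0105 0.0029 0 0 0;-0.002 -0.0152 0.005 0 0 0;-0.002 -0.0198 0.0071 0 0 0;-0.002 -0.0242 0.0098 0 0 0;-0.002 -0.0284 0.0127 0 0 0;-0.002 -0.0284 0.0127 0 0 0",
  "force": 25
}}

```text
time: 38.6
position: [0.5119, -0.2647, 0.1091]
ee_rot: [0.002, 1.0, 0.007, -0.001]
contact_force: [-4.9, -3.5, 2.2]
width: 0.0135
```

Run:
```python
from h import *
st(); cv2.imwrite('pics/w22.png',snapshot('wrist')); im=snapshot('scene'); cv2.imwrite('pics/s22.png',cv2.resize(im[180:330,320:520],None,fx=4,fy=4));st()
```

```text
t 38.6 p [ 0.5119 -0.2647  0.1091] yaw 0.79 z [-0.002 -0.004 -1.   ] F [-4.86 -3.46  2.23] w 0.0135
t 38.7 p [ 0.5119 -0.2648  0.1092] yaw 0.77 z [-0.002 -0.003 -1.   ] F [-5.14 -3.19  4.14] w 0.0137
```

View pics/w22.png

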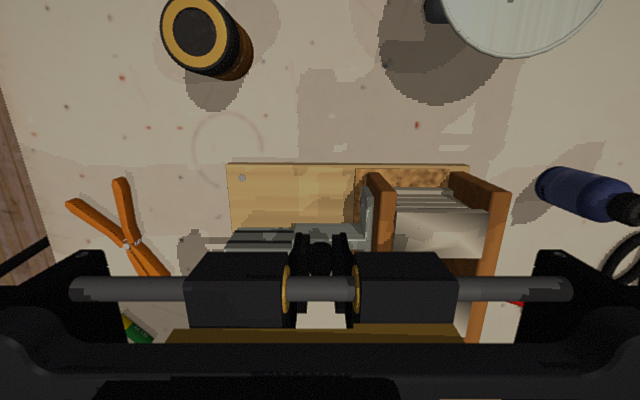

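View pics/s22.png

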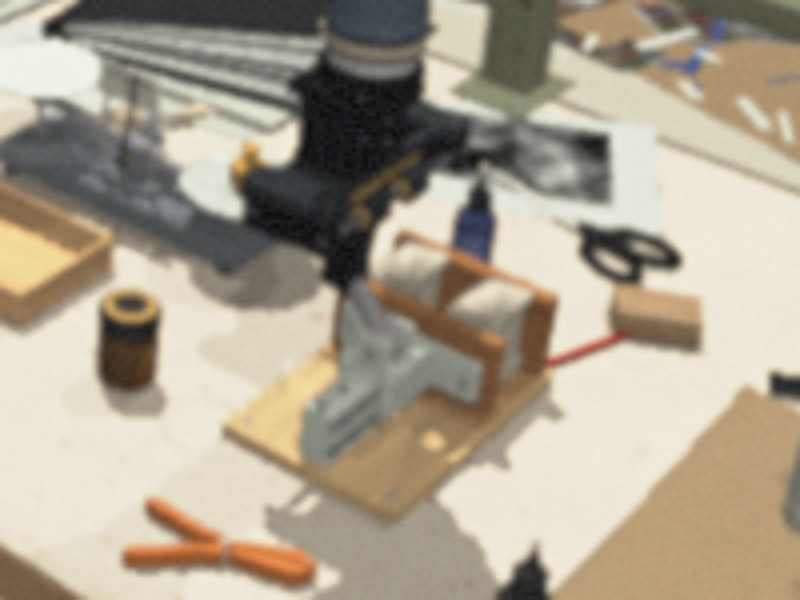

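Call:
{"name": "servo_tool", "arguments": {
  "deltas": "0 -0.004 0.0033 0 0 0;0 -0.0076 0.0067 0 0 0;0 -0.011 0.0105 0 0 0;0 -0.0141 0.0145 0 0 0;0 -0.0168 0.0188 0 0 0;0 -0.0194 0.0233 0 0 0;0 -0.0215 0.028 0 0 0;0 -0.0233 0.0327 0 0 0;0 -0.0233 0.0327 0 0 0"
}}

```text
time: 39.6
position: [0.5113, -0.2416, 0.0764]
ee_rot: [0.002, 1.0, 0.007, -0.001]
contact_force: [-6.1, -2.8, 4.6]
width: 0.0138
```

Run:
```python
from h import *
st(); cv2.imwrite('pics/w23.png',snapshot('wrist')); im=snapshot('scene'); cv2.imwrite('pics/s23.png',cv2.resize(im[180:330,320:520],None,fx=4,fy=4));st()
```

```text
t 39.6 p [ 0.5113 -0.2416  0.0764] yaw 0.77 z [-0.002 -0.003 -1.   ] F [-6.14 -2.78  4.61] w 0.0138
t 39.7 p [ 0.5113 -0.2416  0.0764] yaw 0.76 z [-0.002 -0.003 -1.   ] F [-5.31 -3.32  4.44] w 0.0139
```

View pics/s23.png

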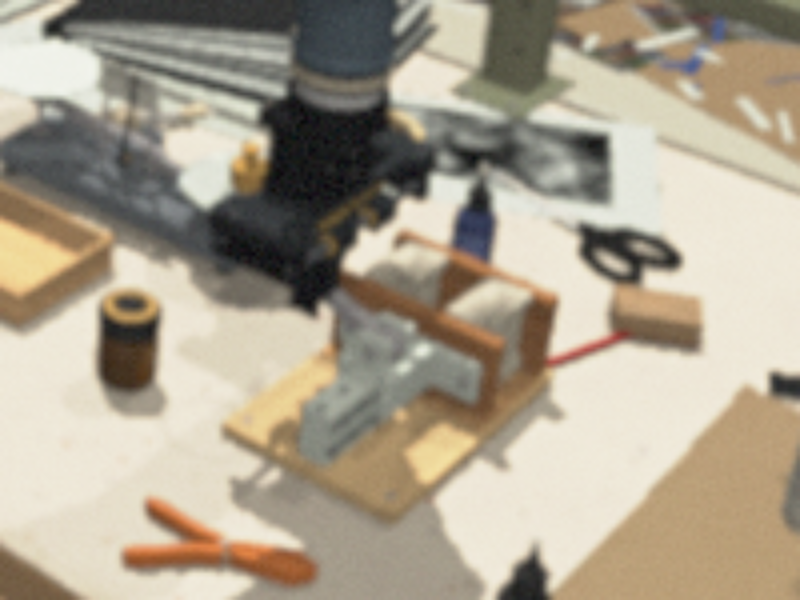

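View pics/w23.png

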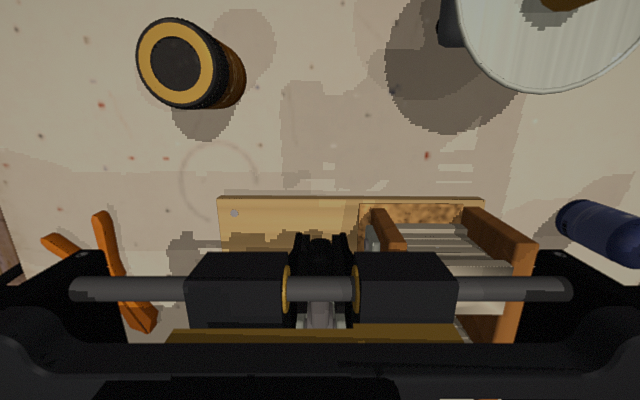

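Call:
{"name": "servo_tool", "arguments": {
  "deltas": "0 -0.0014 0.005 0 0 0;0 -0.0025 0.0098 0 0 0;0 -0.0031 0.0155 0 0 0;0 -0.0035 0.0214 0 0 0;0 -0.0034 0.025 0 0 0;0 -0.0034 0.025 0 0 0"
}}

```text
time: 40.3
position: [0.5117, -0.2377, 0.0512]
ee_rot: [0.001, 1.0, 0.007, -0.001]
contact_force: [-4.3, -2.4, 3.4]
width: 0.0135
```

Call:
{"name": "servo_tool", "arguments": {
  "deltas": "0 0 0.001 0 0 0;0 0 0.002 0 0 0;0 0 0.002 0 0 0"
}}

```text
time: 40.6
position: [0.5118, -0.2376, 0.0497]
ee_rot: [0.001, 1.0, 0.007, -0.001]
contact_force: [-5.7, -1.8, 7.5]
width: 0.0134
```

Call:
{"name": "servo_tool", "arguments": {
  "deltas": "0 0 0.001 0 0 0;0 0 0.002 0 0 0;0 0 0.002 0 0 0"
}}

```text
time: 40.9
position: [0.5118, -0.2377, 0.0485]
ee_rot: [0.001, 1.0, 0.007, -0.001]
contact_force: [-5.9, -1.1, 13.4]
width: 0.0135
```

Run:
```python
from h import *
st(); cv2.imwrite('pics/w24.png',snapshot('wrist')); im=snapshot('scene'); cv2.imwrite('pics/s24.png',cv2.resize(im[180:330,320:520],None,fx=4,fy=4));st()
```

```text
t 40.9 p [ 0.5118 -0.2377  0.0485] yaw 0.77 z [-0.001 -0.002 -1.   ] F [-5.92 -1.07 13.4 ] w 0.0135
t 41.0 p [ 0.5119 -0.2377  0.0485] yaw 0.78 z [-0.001 -0.002 -1.   ] F [-7.7  -0.68 13.43] w 0.0137
```

View pics/s24.png

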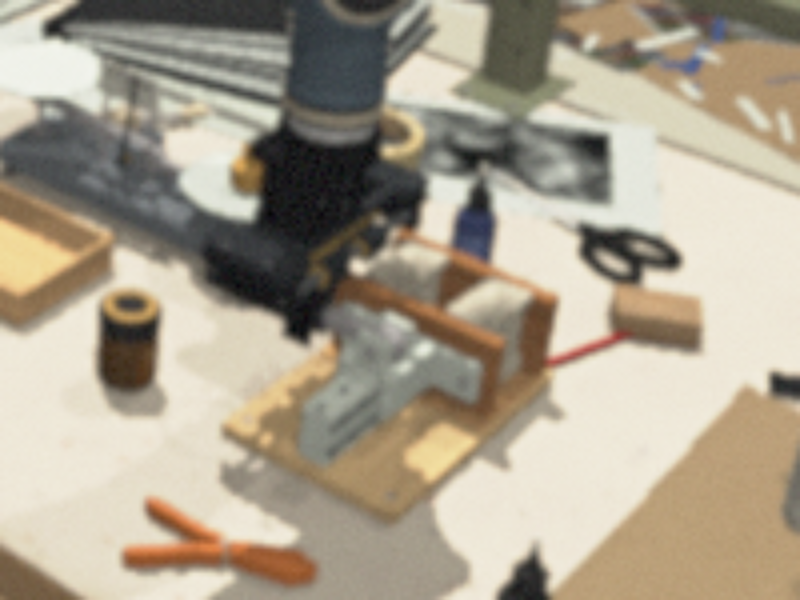

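Call:
{"name": "servo_tool", "arguments": {
  "deltas": "0 0 0.001 0 0 0;0 0 0.003 0 0 0;0 0 0.003 0 0 0"
}}

```text
time: 41.3
position: [0.512, -0.2377, 0.047]
ee_rot: [0.0, 1.0, 0.007, -0.0]
contact_force: [-10.8, 0.8, 25.1]
width: 0.0138
```

Call:
{"name": "servo_tool", "arguments": {
  "deltas": "0 0 -0.003 0 0 0;0 0 -0.005 0 0 0;0 0 -0.005 0 0 0;0 0 -0.005 0 0 0",
  "claw": 0.7
}}

```text
time: 41.7
position: [0.5138, -0.2354, 0.0491]
ee_rot: [0.0, 1.0, 0.008, 0.0]
contact_force: [-0.2, 0.5, -0.5]
width: 0.0257
```

Call:
{"name": "servo_tool", "arguments": {
  "deltas": "0 0 -0.01 0 0 0;0 0 -0.03 0 0 0;0 0 -0.06 0 0 0;0 0 -0.1 0 0 0;0 0 -0.14 0 0 0;0 0 -0.18 0 0 0;0 0 -0.2 0 0 0;0 0 -0.2 0 0 0"
}}

```text
time: 42.5
position: [0.5151, -0.2367, 0.2536]
ee_rot: [0.001, 1.0, 0.008, 0.004]
contact_force: [0.2, -0.1, 0.2]
width: 0.0262
```

Run:
```python
from h import *
st(); c=cal('wrist'); np.save('c25.npy',np.array([*c[2],*c[3]])); im=snapshot('wrist'); cv2.imwrite('pics/w25.png',im); cv2.imwrite('pics/w25c.png',cv2.resize(im[130:270,250:450],None,fx=4,fy=4,interpolation=cv2.INTER_CUBIC)); im=snapshot('scene'); cv2.imwrite('pics/s25.png',cv2.resize(im[180:330,320:520],None,fx=4,fy=4));st()
```

```text
t 42.5 p [ 0.5151 -0.2367  0.2536] yaw 0.86 z [ 0.008 -0.003 -1.   ] F [ 0.15 -0.11  0.15] w 0.0262
t 42.6 p [ 0.513  -0.2355  0.2496] yaw 0.87 z [ 0.001 -0.001 -1.   ] F [ 0.44  0.22 -0.23] w 0.0263
```

View pics/w25c.png

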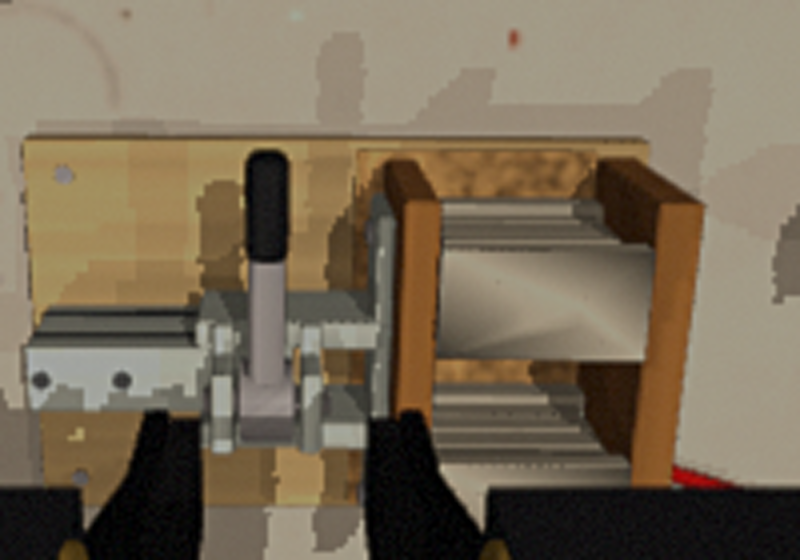

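View pics/s25.png

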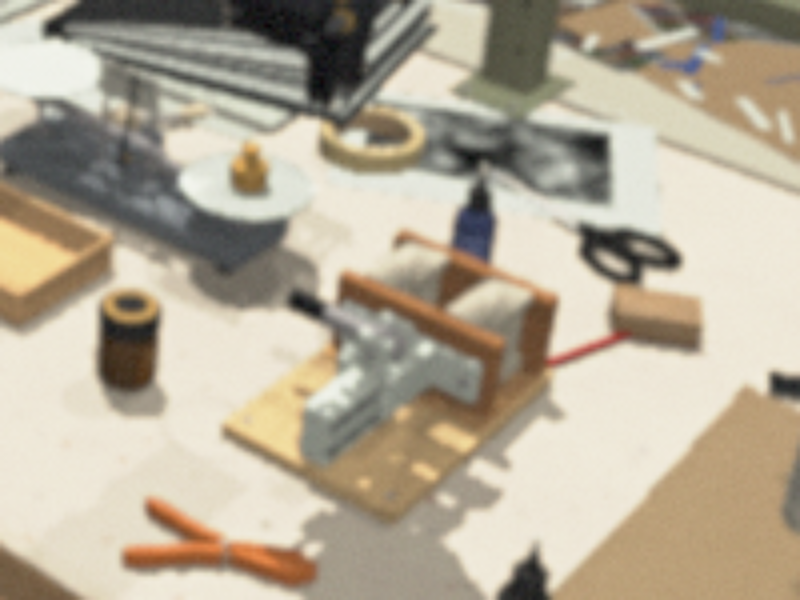

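Run:
```python
from h import *
K,d,_,_=cal('wrist'); v=np.load('c25.npy'); c=(K,d,v[:3],v[3:])
f=lambda p:[250+(p[0]+.5)/4-.5,130+(p[1]+.5)/4-.5]
A=[f((267,150)),f((267,262)),f((267,205))]
print('tip, grip base, mid at z=.074',atz('wrist',A,.074,c)[:,:2].round(4).tolist())
K2=cal('scene')
for a in (1.3,1.4,1.5,1.57):
    P=[[.513,-.304+r*np.sin(a),.074+r*np.cos(a)] for r in (.048,.066,.084)]
    w=proj('wrist',P,c); s=proj('scene',P,K2)
    print(a,((w-[250,130])*4).round(0).tolist(),((s-[320,180])*4).round(0).tolist())
im=snapshot('scene'); cv2.imwrite('pics/s26.png',cv2.resize(im[240:290,380:450],None,fx=11,fy=11,interpolation=cv2.INTER_CUBIC)); im=snapshot('top'); cv2.imwrite('pics/t26.png',cv2.resize(im[150:270,260:500],None,fx=3.3,fy=3.3))
for q in place_of('scene','lever_grip')[:1]: print(q)
print(observe()['time'])
for nm,a,b in [('jaw face',(437,195),(430,410)),('fence face',(665,205),(632,485))]: print(nm,atz('wrist',[f(a),f(b)],.083,c)[:,:2].round(4).tolist())
```

```text
tip, grip base, mid at z=.074 [[0.512, -0.2208], [0.5123, -0.2569], [0.5122, -0.2382]]
1.3 [[267.0, 275.0], [268.0, 225.0], [269.0, 172.0]] [[334.0, 300.0], [315.0, 286.0], [297.0, 271.0]]
1.4 [[267.0, 268.0], [268.0, 215.0], [269.0, 160.0]] [[332.0, 305.0], [313.0, 292.0], [294.0, 280.0]]
1.5 [[268.0, 261.0], [268.0, 207.0], [269.0, 151.0]] [[331.0, 310.0], [311.0, 299.0], [292.0, 288.0]]
1.57 [[268.0, 258.0], [268.0, 203.0], [269.0, 146.0]] [[330.0, 314.0], [310.0, 304.0], [291.0, 295.0]]
{'location': [396.8, 254.8], 'confidence': 0.49}
42.75
jaw face [[0.564, -0.2322], [0.5658, -0.3038]]
fence face [[0.634, -0.2344], [0.6345, -0.3302]]
```

View pics/s26.png

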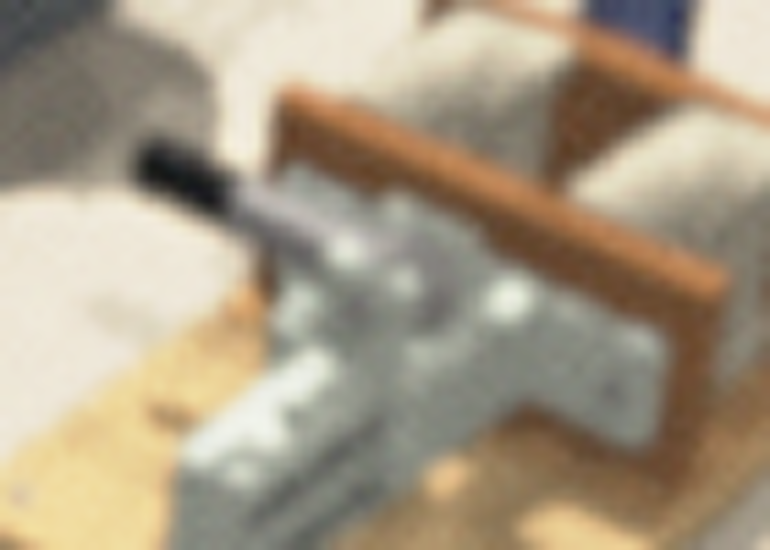

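View pics/t26.png

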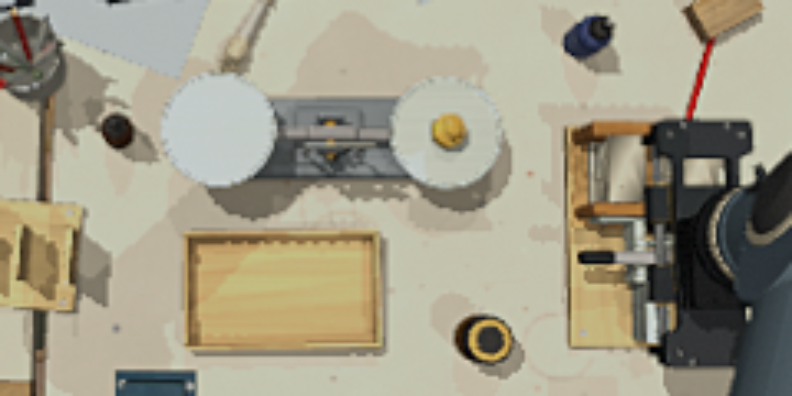

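Run:
```python
from h import *
delta([.598,-.30,.22],0.8)
```

```text
delta [0.0847 0.066  0.0279] [-0.      0.0019  0.0012] rows>=2.2
```

Call:
{"name": "servo_tool", "arguments": {
  "deltas": "0.03 0.022 0.01 0 0 0;0.06 0.045 0.02 0 0 0;0.085 0.066 0.025 0 0 0;0.085 0.066 0.025 0 0 0;0.085 0.066 0.025 0 0 0"
}}

```text
time: 43.25
position: [0.5984, -0.3005, 0.2226]
ee_rot: [-0.0, 1.0, 0.007, -0.001]
contact_force: [-0.4, 0.1, -0.3]
width: 0.026
```

Run:
```python
from h import *
st(); c=cal('wrist'); np.save('c27.npy',np.array([*c[2],*c[3]])); im=snapshot('wrist'); cv2.imwrite('pics/w27.png',im); cv2.imwrite('pics/w27c.png',cv2.resize(im[130:270,240:400],None,fx=4.5,fy=4.2,interpolation=cv2.INTER_CUBIC))
```

```text
t 43.25 p [ 0.5984 -0.3005  0.2226] yaw 0.82 z [-0.003 -0.    -1.   ] F [-0.37  0.08 -0.29] w 0.026
```

View pics/w27c.png

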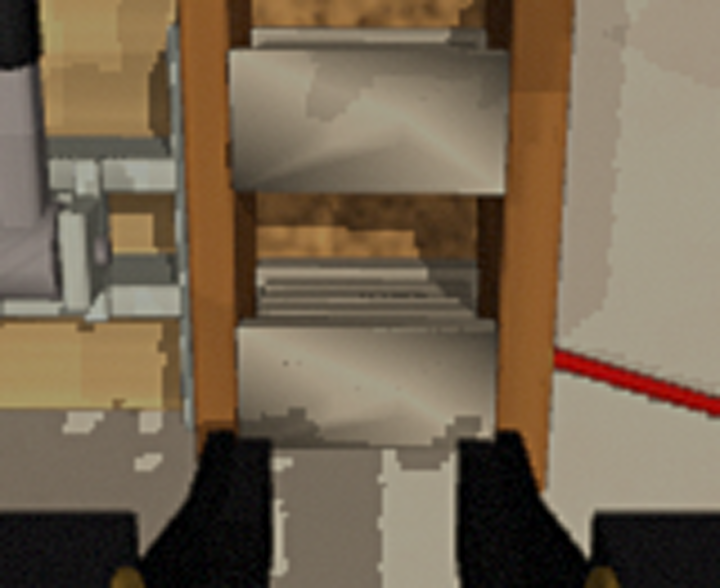

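Run:
```python
from h import *
st(); print(sign_off())
```

```text
t 43.3 p [ 0.5983 -0.3001  0.2233] yaw 0.84 z [-0.002  0.    -1.   ] F [0.35 1.16 0.69] w 0.0259
the job is handed in; nothing more can be done
None
```

I weighed both castings one at a time and both are sound, so both went on the jig bed. They stand side by side, and I slid the stop up snug and laid the cam lever over. The job was handed in at 43.3 s of the 72 s allowed.

**Weighing:** each casting was let go on the empty pan and the pan sank fully. I measured its top at about 68 mm over the bench both times, against 68 mm expected when fully down. The tray stays empty.

**Clamping:** the stop stalled after about 19 mm of travel, with roughly 10 N of push. I then turned the lever until it met its end stop.

**Last checks:**
- A wrist picture from above shows both castings upright, touching the jaw and the fence.
- The lever lies at about 1.5 to 1.57 rad in the wrist view and about 1.57 rad in the scene view.
- The jar, bottles and balance looked undisturbed in the top view.
- The gripper was clear of everything.

**One disagreement:** the jaw-to-fence gap measured 69 mm in one picture, against the castings' 66 mm. Before clamping, the same measurement read 87 mm where 86 mm is the most possible. I put the difference down to camera error, since the stop stalled firmly and the last picture shows contact at both ends.

**Re-grips:** the first rack grip on each casting was at a poor height, so I reopened the fingers, moved up or down, and gripped again before lifting.

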